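# Weigh a clutch pack on the garage bench scale

### The job

Take the stray hex nut off the scale's pan and lay it down on the cardboard sheet, and with the pan empty press the scale's ZERO key (nearest the robot). Then build the clutch pack as a neat stack in the middle of the pan: the wide flange at the bottom, all the black friction discs flat on it, and the small thick end cap on top; let go of it, then press the HOLD key (middle) and after it the PRINT key (farthest), each fully down for a moment and never two keys at once. Leave the finished pack standing centred on the pan, and do not shove the other things on the bench about.

Things in the scene. Friction and masses are not known exactly. Their poses are not given: they have to be found in the camera images.
- plate (a point): centre of the top face of the bench scale's round steel pan (130 mm across, top 48 mm above the bench); z up, y points towards the scale's console, whose row of keys lies 145 mm from the pan centre, x points away from the robot along the row of keys. The console's top is 12 mm higher than the pan
- sheet: flat brown cardboard sheet, 235 x 375 x 3 mm, fixed to the bench, on which the clutch parts lie at the start; origin at the centre of its underside, z up
- flange: steel flange of the clutch pack: the widest disc, 66 mm across, 12 mm thick, with a ring of six dark bolt holes; origin at its very centre (mid-thickness), z its axis; both faces alike
- cap: steel end cap of the clutch pack: the smallest and thickest disc, 46 mm across, 16 mm thick, three dark dots; origin at its very centre (mid-thickness), z its axis; both faces alike
- key_zero (a joint): spring key, round grey top 24 mm across, in a row of three 48 mm apart along the scale's console; value 0 up, 0.006 m fully down (about 4 N). This is the ZERO key, the one nearest the robot
- key_hold (a joint): spring key, round grey top 24 mm across, in a row of three 48 mm apart along the scale's console; value 0 up, 0.006 m fully down (about 4 N). This is the HOLD key, the middle one
- key_print (a joint): spring key, round grey top 24 mm across, in a row of three 48 mm apart along the scale's console; value 0 up, 0.006 m fully down (about 4 N). This is the PRINT key, the one farthest from the robot, by the paper slot
- disc_a: black friction disc with a steel-coloured centre, 58 mm across, 9 mm thick; origin at its very centre (mid-thickness), z its axis; both faces alike. Two to four such discs are present, all interchangeable
- disc_b: black friction disc with a steel-coloured centre, 58 mm across, 9 mm thick; origin at its very centre (mid-thickness), z its axis; both faces alike. Two to four such discs are present, all interchangeable
- disc_c: black friction disc with a steel-coloured centre, 58 mm across, 9 mm thick; origin at its very centre (mid-thickness), z its axis; both faces alike. Two to four such discs are present, all interchangeable
- disc_d: black friction disc with a steel-coloured centre, 58 mm across, 9 mm thick; origin at its very centre (mid-thickness), z its axis; both faces alike. Two to four such discs are present, all interchangeable
- key_zero_top (a point): centre of the top face of the ZERO key (moves down with it)
- key_hold_top (a point): centre of the top face of the HOLD key (moves down with it)
- key_print_top (a point): centre of the top face of the PRINT key (moves down with it)
- nut: stray big steel hex nut, lying on the scale's pan at the start, 30 mm across the corners (one corner on its +x), 26 mm across the flats, 16 mm high; origin at the centre of its underside, z its axis
- spring: bystander: short coil spring standing on the sheet, 22 mm across, 30 mm high; origin under its centre
- grease: bystander: jar 70 mm across, 85 mm high, at the back; origin under its centre
- tub: bystander: open white plastic tub 110 x 150 x 70 mm at the back; origin under its centre
- wrench: bystander: steel wrench 190 mm long lying on the bench near the robot, right; origin under its middle, along its x
- driver: bystander: screwdriver 200 mm long lying on the bench near the robot, left; origin under its middle, along its x
Mind the look-alikes: they are no part of the job. Leave any purple or yellow look-alike of the flange alone.

How it is judged (in metres and radians):
On the way, in this order (a step that is already met when the one before it is completed fails the run):
1. with the nut taken off and the pan empty, the ZERO key is pressed fully down (value of joint key_zero above 0.004 m and horizontal distance between each of flange, disc_a, disc_b, disc_c, disc_d, cap, nut and plate above 0.075 m), for 0.1 s.
2. the pack stands complete, centred on the pan and let go: flange, every friction disc, cap on top (horizontal distance between each of flange, disc_a, disc_b, disc_c, disc_d, cap and plate below 0.01 m and angle between the z axis of each of flange, disc_a, disc_b, disc_c, disc_d, cap and the z axis of plate, either way round below 0.12 rad and linear speed of each of flange, disc_a, disc_b, disc_c, disc_d, cap below 0.03 m/s and z of flange in the frame of plate between 0.002 and 0.01 m and z of each of disc_a, disc_b, disc_c, disc_d in the frame of plate above 0.013 m and z of cap in the frame of plate below 0.07 m and ((angle between cap's own z axis and vertical below 0.2 rad and z of each of disc_a, disc_b, disc_c, disc_d in the frame of cap below -0.008 m) or (angle between cap's own z axis and vertical above 2.9 rad and z of each of disc_a, disc_b, disc_c, disc_d in the frame of cap above 0.008 m)) and contact force between the fingers and flange below 0.2 N and contact force between the fingers and disc_a below 0.2 N and contact force between the fingers and disc_b below 0.2 N and contact force between the fingers and disc_c below 0.2 N and contact force between the fingers and disc_d below 0.2 N and contact force between the fingers and cap below 0.2 N), for 0.3 s.
3. the HOLD key is pressed fully down with the complete pack on the pan (value of joint key_hold above 0.004 m and horizontal distance between each of flange, disc_a, disc_b, disc_c, disc_d, cap and plate below 0.01 m and angle between the z axis of each of flange, disc_a, disc_b, disc_c, disc_d, cap and the z axis of plate, either way round below 0.12 rad and linear speed of each of flange, disc_a, disc_b, disc_c, disc_d, cap below 0.03 m/s and z of flange in the frame of plate between 0.002 and 0.01 m and z of each of disc_a, disc_b, disc_c, disc_d in the frame of plate above 0.013 m and z of cap in the frame of plate below 0.07 m and ((angle between cap's own z axis and vertical below 0.2 rad and z of each of disc_a, disc_b, disc_c, disc_d in the frame of cap below -0.008 m) or (angle between cap's own z axis and vertical above 2.9 rad and z of each of disc_a, disc_b, disc_c, disc_d in the frame of cap above 0.008 m))), for 0.1 s.
4. the PRINT key is pressed fully down (value of joint key_print above 0.004 m), for 0.1 s.
At the end, for the whole second after the job is handed in: flange on the pan, all present friction discs on it and the cap on top, each lying flat (within 7 degrees) with its centre within 10 mm of the pan's centre, at rest and let go; the nut lying on the cardboard sheet (its centre within the sheet); all keys up again (horizontal distance between each of flange, disc_a, disc_b, disc_c, disc_d, cap and plate below 0.01 m and angle between the z axis of each of flange, disc_a, disc_b, disc_c, disc_d, cap and the z axis of plate, either way round below 0.12 rad and linear speed of each of flange, disc_a, disc_b, disc_c, disc_d, cap, nut below 0.03 m/s and z of flange in the frame of plate between 0.002 and 0.01 m and z of each of disc_a, disc_b, disc_c, disc_d in the frame of plate above 0.013 m and z of cap in the frame of plate below 0.07 m and ((angle between cap's own z axis and vertical below 0.2 rad and z of each of disc_a, disc_b, disc_c, disc_d in the frame of cap below -0.008 m) or (angle between cap's own z axis and vertical above 2.9 rad and z of each of disc_a, disc_b, disc_c, disc_d in the frame of cap above 0.008 m)) and value of joint each of key_zero, key_hold, key_print below 0.0015 m and x of nut in the frame of sheet between -0.115 and 0.115 m and y of nut in the frame of sheet between -0.185 and 0.185 m and z of nut in the frame of sheet below 0.03 m); the robot touches nothing.
It fails at once if two keys are pressed at once (value of joint each of key_zero, key_hold above 0.003 m or value of joint each of key_hold, key_print above 0.003 m or value of joint each of key_zero, key_print above 0.003 m).
It fails at once if a bystander is shoved more than 50 mm from its place (distance of any of spring, grease, tub, wrench, driver from where it was at the start of the episode above 0.05 m).
Of disc_a, disc_b, disc_c, disc_d only 2 to 4 are there at a start; the rules pass over those that are not, and their reading is None.
At some moment in a run one of disc_a, disc_b, disc_c, disc_d, cap may be knocked a few centimetres aside while the robot is not near it.
It also fails if it takes over 210 s, if anything falls off the work surface, if the arm or the gripper's body presses on something with over 40 N, if the wrist force passes 120 N, or if a joint passes its speed limit or range.

### The arm

A 6-joint arm with a two-finger parallel gripper is mounted at the origin on the work surface. World frame = base frame: x ahead of the robot, y to its left, z up, the work surface at z = 0. Lengths are in mm, angles in rad, forces in N, time in s.
With the tool pointing down it reaches from about 325 to 900 mm from the base axis. Payload 3.5 kg.
Tool frame: the origin (TCP) lies between the finger pads; the fingertips stand 14 mm ahead of it and the grasp point (between the pads) lies 5 mm behind it; z points along the fingers, y is the line along which they close (so a half turn about z gives the same grasp; the last joint's range is limited). The gripper opens to 85 mm and grips with 20 to 120 N. Pads are 22 mm wide; open, the fingers measure 114 mm over their backs; the gripper's body (76 mm by 85 mm) begins 54 mm behind the grasp point. The pads swing forward as they close: fully open they stand 13 mm farther back than shut.
Start: joints at [-1.212, 0.276, -0.026, 1.268, 0, 1.467], TCP at [278.463, -559.536, 245.313] pointing down, gripper open.
Joint ranges: [-3.12, 3.12], [-0.85, 1.88], [-1.08, 1.24], [-1.95, 2.15], [-1.57, 1.53], [-3.14, 3.14]. Speed limits (rad/s): [2.57, 2.57, 3.14, 3.14, 3.14, 3.14].

### API

Orientations are given as a rotation vector (axis times angle).
In Python, from rig import env gives the robot as it stands. The module is installed in compiled form; this text tells all that it offers.
- The arm moves only by the tool drive_tool, never from a script. Its argument "moves" is a list that holds one entry, the list of rows, each a list of 6 numbers: the shift along the tool's x, y, z as a fraction of full scale, then the turn, a rotation vector about the tool's x, y, z as a fraction of full scale. In form: [[[dx, dy, dz, rx, ry, rz], ...]]. A call has 1 to 20 rows; each row is the pose to reach, as a shift and turn from the pose commanded when the call began, along the tool's axes at that moment; what a row does not reach only later rows make up. Full scale, the value 1, is 0.3 m for a shift and 30 degrees for a turn. A row lasts 1/12 s, in which the tool goes at most 41.7 mm and 7.16 degrees, less where a joint would pass 70% of its speed; a pose out of reach is approached as far as the arm can. A call with a number of a shift or a turn outside -1 to 1 is refused whole. A call with a gripper value outside its range is refused whole. "gripper" is the opening, from -1 (shut) to 1 (fully open), set as the call begins (left out, the last holds). The fingers move at their own pace and stop on an object; the grip force is fixed at half the most. Time passes only in rows, so rows that repeat a pose let the fingers close. It gives the time, the measured TCP pose, the force, the opening and the grip force at its end, in the units of the state.
- env.sense(): the state, without advancing time (a new reading comes with each control period).
- env.get_image(name): name is "scene" or "top" or "wrist"; returns a dict with "color" (384x512x3 uint8, red, green, blue), "mtx" (3x3 intrinsics, pixels), "eye" and "rotation" of the camera in the world; the wrist camera has in their place "T_tool_cam" (4x4, takes a point from camera to tool coordinates, whose origin is the TCP and whose axes are the flange's). Camera axes: x right, y down, z forward; pixel columns grow to the right and rows downward; lengths in mm; the calibration is good to about 2 mm. A picture is of the moment at which its call begins: read the wrist's pose just before it. There is no depth.
- env.hand_in(): hands the job in; it is judged then, once.
The state is a dict: "time": time; "joint_positions": joint angles; "joint_vel": joint speeds; "effort": joint torques, N m; "eef_pos": TCP position; "ee_rot": TCP orientation; "wrist_force": force on the tool from outside, world axes, zero at the start; "ft_torque": the same for the moment, N m; "grip_width": finger opening in mm; "gripper_force": force on a finger pad.
Only numpy, scipy, OpenCV 4.12 (cv2) and the standard library are available. Lean on these libraries where they do the work, as an engineer would, in place of code of your own. Each camera call takes 0.05 s, during which the arm holds its last target. There are 200 camera calls.

## Working session

There is one attempt and no reset: what is moved stays moved. The work goes in short steps, Python scripts to look and compute and a tool call to move; the robot and the scene stay as the last step left them, time stands still between calls to the robot, and variables do not carry over. Pictures are saved under pics/ and viewed, at most 18 in all, crops included, and the job is handed in when it is done.

Besides the shell and the picture viewer there is one more tool, called as name(argument=value, ...), one argument or row to a line, values as JSON. drive_tool: Moves the arm, as the interface text tells. Shift numbers are shares of 0.3 m and turn numbers shares of 30 degrees, none past 1 either way. Its arguments: {"type":"object","properties":{"moves":{"type":"array","items":{"type":"array","items":{"type":"array","items":{"type":"number"}}}},"gripper":{"type":"number"}},"required":["moves"]}

```bash
mkdir -p pics
cat > h.py <<'E'
import numpy as np, cv2
from rig import env
from scipy.spatial.transform import Rotation as R
def grab(n,save=None):
    s=env.sense(); im=env.get_image(n)
    if n=="wrist":
        T=np.eye(4);T[:3,:3]=R.from_rotvec(s["ee_rot"]).as_matrix();T[:3,3]=s["eef_pos"]
        C=T@np.array(im["T_tool_cam"]); im["eye"]=C[:3,3]; im["rotation"]=C[:3,:3]
    if save: cv2.imwrite("pics/"+save,im["color"][:,:,::-1])
    return im
def ray(im,u,v,z):
    d=np.array(im["rotation"])@np.linalg.inv(np.array(im["mtx"]))@np.array([u,v,1.])
    e=np.array(im["eye"]); return e+d*(z-e[2])/d[2]
def proj(im,p):
    q=np.array(im["mtx"])@np.array(im["rotation"]).T@(np.array(p)-np.array(im["eye"])); return q[:2]/q[2]
E
python3 - <<'E'
from h import *
s=env.sense(); print({k:np.round(v,3) for k,v in s.items()})
print(R.from_rotvec(s["ee_rot"]).as_matrix().round(3))
for n in ("top","scene"):
    im=grab(n,n+"0.png"); print(n,np.round(im["eye"]),np.round(im["rotation"],3),np.round(im["mtx"]))
im=grab("wrist"); print(im["T_tool_cam"])
E
```

```text
{'time': np.float64(0.0), 'joint_positions': array([-1.212,  0.277, -0.028,  1.268,  0.   ,  1.467]), 'joint_vel': array([ 0.001, -0.   , -0.001, -0.   ,  0.   , -0.   ]), 'effort': array([-1.0000e-03, -4.4551e+01,  2.9520e+01,  1.6000e-02, -0.0000e+00,
       -0.0000e+00]), 'eef_pos': array([ 278.206, -558.806,  244.128]), 'ee_rot': array([-3.056, -0.718,  0.   ]), 'wrist_force': array([-0.097,  1.772, -0.071]), 'ft_torque': array([-0.021,  0.031, -0.043]), 'gripper_force': np.float64(0.0), 'grip_width': np.float64(85.571)}
[[ 0.895  0.446 -0.001]
 [ 0.446 -0.895  0.002]
 [ 0.    -0.002 -1.   ]]
top [ 4.100e+02 -1.000e+00  1.168e+03] [-2.134  2.141 -0.111] [[452.   0. 260.]
 [  0. 452. 199.]
 [  0.   0.   1.]]
scene [1212.  240.  542.] [-1.391 -1.898  1.048] [[373.   0. 259.]
 [  0. 373. 196.]
 [  0.   0.   1.]]
[[ 5.50602513e-05 -9.48843399e-01 -3.15747051e-01  8.09940353e+01]
 [ 9.99999787e-01 -1.53159175e-04  6.34635577e-04 -1.27610663e+00]
 [-6.50529336e-04 -3.15747019e-01  9.48843189e-01 -1.29185081e+02]
 [ 0.00000000e+00  0.00000000e+00  0.00000000e+00  1.00000000e+00]]
```

View pics/top0.png

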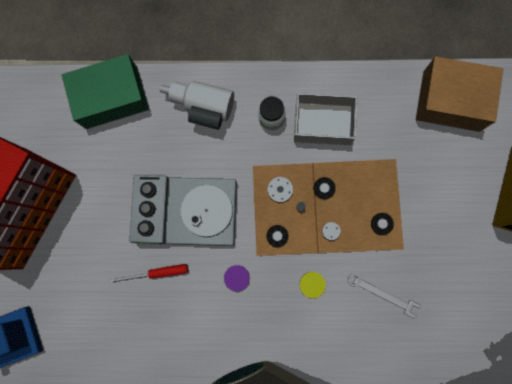

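View pics/scene0.png

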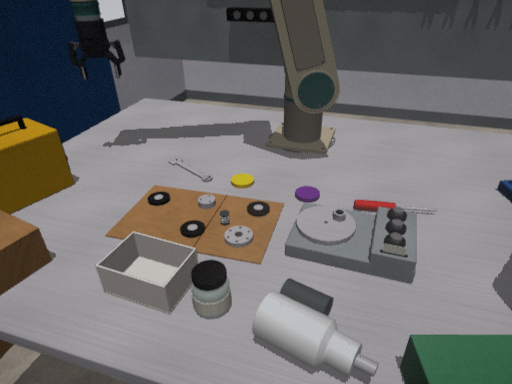

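The top view shows the flange at (280,189), discs at (277,236), (325,188) and (382,224), the cap at (331,231), the spring at (301,207), the nut at (196,219) on the pan around (206,211), and the keys at (148,190/209/228). The purple (237,278) and yellow (313,285) look-alikes lie off the sheet. The scene view agrees: three discs are present.

```bash
python3 - <<'E'
s=open('h.py').read()
s=s.replace('    if save:','    else: im["rotation"]=R.from_rotvec(im["rotation"]).as_matrix()\n    if save:')
open('h.py','w').write(s)
E
cat > m.py <<'E'
from h import *
def blobs(mask,off,amin,amax):
    n,l,st,c=cv2.connectedComponentsWithStats(mask.astype(np.uint8))
    return [(c[i]+off,st[i,4],st[i,2:4]) for i in range(1,n) if amin<st[i,4]<amax]
E
python3 - <<'E'
from m import *
im=grab("top"); c=im["color"].astype(int)
crop=im["color"][150:270,120:410,::-1]
cv2.imwrite("pics/crop1.png",cv2.resize(crop,None,fx=2.75,fy=2.75,interpolation=cv2.INTER_CUBIC))
g=c.max(2); sat=g-c.min(2)
sub=np.s_[158:257,250:405]; off=np.array([250,158])
cls={"black":(g<75),"steel":(sat<30)&(g>120)}
for k,m in cls.items():
    for ce,a,wh in blobs(m[sub],off,25,900):
        print(k,ce.round(1),a,wh,ray(im,*ce,{"black":12,"steel":17}[k]).round(0)[:2])
hsv=cv2.cvtColor(im["color"],cv2.COLOR_RGB2HSV)
br=((hsv[...,0]>5)&(hsv[...,0]<20)&(hsv[...,1]>100)).astype(np.uint8)[150:270,240:412]
cn=max(cv2.findContours(cv2.morphologyEx(br,cv2.MORPH_CLOSE,np.ones((15,15))),0,1)[0],key=cv2.contourArea)
box=cv2.boxPoints(cv2.minAreaRect(cn))+[240,150]
print("sheet",[ray(im,*p,3)[:2].round(0) for p in box])
# pan: bright
m=(g>150)&(sat<30); 
for ce,a,wh in blobs(m[178:245,172:238],np.array([172,178]),300,4000): print("pan",ce.round(1),a,wh,ray(im,*ce,48).round(1)[:2])
for ce,a,wh in blobs((g<75)[178:245,172:238],np.array([172,178]),5,400): print("dark",ce.round(1),a,wh,ray(im,*ce,64).round(1)[:2])
for ce,a,wh in blobs((g<60)[175:245,130:166],np.array([130,175]),30,400): print("key",ce.round(1),a,wh,ray(im,*ce,66).round(1)[:2])
E
```

```text
black [323.7 188. ] 313 [22 23] [ 595. -130.]
black [300.8 207.1] 72 [ 8 11] [545. -70.]
black [381.7 223.6] 328 [23 22] [ 502. -275.]
black [277.  235.8] 310 [23 23] [472.  -9.]
steel [279.8 188.7] 455 [26 25] [593. -17.]
steel [324.1 187.5] 58 [9 8] [ 595. -131.]
steel [382.4 223.2] 58 [9 9] [ 503. -276.]
steel [331.3 230.3] 252 [18 18] [ 485. -146.]
steel [277.  235.6] 61 [9 9] [472.  -9.]
sheet [array([656.,  55.]), array([ 671., -325.]), array([ 440., -327.]), array([422.,  44.])]
pan [206.4 209.2] 1800 [50 50] [536.8 167.6]
dark [234.8 213.2] 106 [ 4 62] [524.8  94.8]
dark [194.5 218.9] 27 [6 6] [511.2 194.2]
dark [183. 244.] 23 [23  1] [449.7 221.4]
key [149.  190.1] 126 [15 16] [583.3 308.9]
key [147.8 209. ] 135 [17 16] [536.  310.3]
key [164.2 227.9] 82 [ 7 44] [489.1 268.3]
key [146.4 228.4] 132 [16 15] [488.1 312.3]
```

View pics/crop1.png

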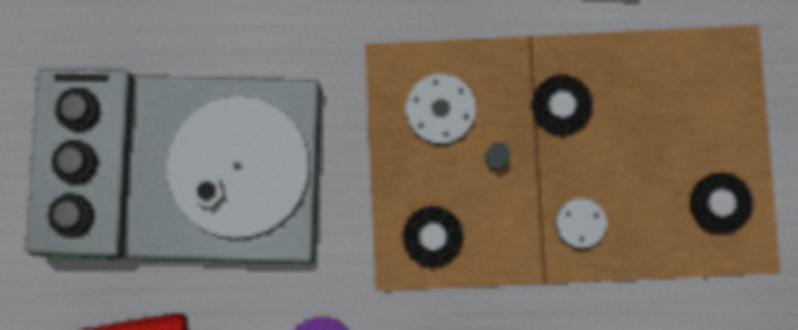

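Of the top-view round parts, the flange is (280,189): 66 mm wide, with a bolt-hole ring. The cap is (331,230), which is 46 mm with three dots. Three discs have steel centres. The purple and yellow ones are off the sheet and ignored. Pan and keys fit their given spacing (47.7 mm and about 144 mm). Next I move towards the nut.

drive_tool(
  moves=[
    [[0.61,-0.63,0,0,0,-1],[0.61,-0.63,0,0,0,-1],[0.61,-0.63,0,0,0,-1],[0.61,-0.63,0,0,0,-1],[0.61,-0.63,0,0,0,-1],[0.61,-0.63,0,0,0,-1],[0.61,-0.63,0,0,0,-1],[0.61,-0.63,0,0,0,-1],[0.61,-0.63,0,0,0,-1],[0.61,-0.63,0,0,0,-1]],
  ],
  gripper=1,
)

```text
time: 1.03
eef_pos: [358.2, -309.9, 245.5]
ee_rot: [2.767, 1.485, -0.001]
wrist_force: [-0.5, -0.5, 1.0]
grip_width: 85.3
gripper_force: 0.0
```

drive_tool(
  moves=[
    [[0.84,-0.24,0,0,0,-1],[0.84,-0.24,0,0,0,-1],[0.84,-0.24,0,0,0,-1],[0.84,-0.24,0,0,0,-1],[0.84,-0.24,0,0,0,-1],[0.84,-0.24,0,0,0,-1],[0.84,-0.24,0,0,0,-1],[0.84,-0.24,0,0,0,-1],[0.84,-0.24,0,0,0,-1],[0.84,-0.24,0,0,0,-1]],
  ],
)

```text
time: 1.87
eef_pos: [437.6, -60.5, 245.3]
ee_rot: [2.291, 2.149, -0.001]
wrist_force: [-0.2, 0.2, 0.5]
grip_width: 85.6
gripper_force: 0.0
```

drive_tool(
  moves=[
    [[0.86,0.19,0.27,0,0,-0.11],[0.86,0.19,0.27,0,0,-0.11],[0.86,0.19,0.27,0,0,-0.11],[0.86,0.19,0.27,0,0,-0.11],[0.86,0.19,0.27,0,0,-0.11],[0.86,0.19,0.27,0,0,-0.11],[0.86,0.19,0.27,0,0,-0.11],[0.86,0.19,0.27,0,0,-0.11],[0.86,0.19,0.27,0,0,-0.11],[0.86,0.19,0.27,0,0,-0.11],[0.86,0.19,0.27,0,0,-0.11],[0.86,0.19,0.27,0,0,-0.11]],
  ],
)

```text
time: 2.87
eef_pos: [510.5, 193.4, 164.9]
ee_rot: [2.229, 2.213, 0.001]
wrist_force: [-0.3, 0.3, 0.2]
grip_width: 85.5
gripper_force: 0.0
```

```bash
cat > go.py <<'E'
from h import *
import sys
def go(x,y,z,yaw=90):
    s=env.sense(); A=R.from_rotvec(s["ee_rot"]); a=np.radians(yaw)
    B=R.from_matrix(np.array([[np.cos(a),np.sin(a),0],[np.sin(a),-np.cos(a),0],[0,0,-1]]))
    print("pos",np.round(s["eef_pos"],1),"move",(A.inv().apply(np.array([x,y,z])-s["eef_pos"])/300).round(4),(np.degrees((A.inv()*B).as_rotvec())/30).round(3))
if __name__=="__main__": go(*map(float,sys.argv[1:]))
E
python3 - <<'E'
from h import *
im=grab("wrist","w1.png")
p=[(488,312.3,66),(536,310.3,66),(583,309,66),(534,167,48),(511,194,64)]
for q in p: print(proj(im,q).round(1))
print(env.sense()["eef_pos"])
E
```

```text
[224.2  32.1]
[296.2  34.9]
[366.5  36.5]
[286.2 221.4]
[259.7 198.5]
[510.44015581 193.60686611 164.90428805]
```

View pics/w1.png

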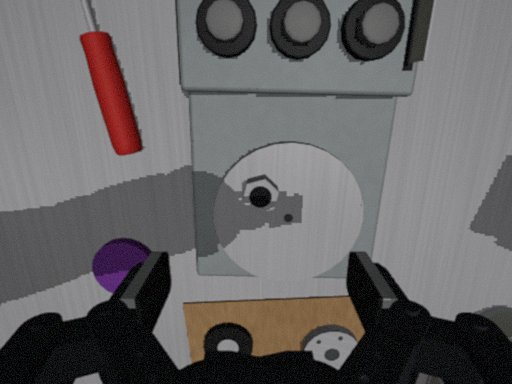

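The wrist view shows the pan dot at (288,217), nut around (261,190) with its hole at (261,197), and key tops at (224,19), (303,20) and (380,24). Refining these.

```bash
python3 - <<'E'
from h import *
im=grab("wrist"); c=im["color"]
print("pan",ray(im,288,217.5,48).round(1))
for z in (60,68,72,76):
    K=[ray(im,*p,z)[:2] for p in ((224,19),(303,20),(380,24))]
    print(z,np.round(K,1).tolist(), np.linalg.norm(K[2]-K[0]).round(1))
print("nut hole",ray(im,261,191,64).round(1),ray(im,261,197,64).round(1))
cr=c[150:240,210:330,::-1]; cv2.imwrite("pics/nut.png",cv2.resize(cr,None,fx=6,fy=6,interpolation=cv2.INTER_CUBIC))
g=c.max(2)
m=(g>60).astype(np.uint8);
E
python3 go.py 510 193 130
```

```text
pan [535.5 170.9  48. ]
60 [[487.5, 321.4], [540.9, 320.5], [593.2, 317.8]] 105.7
68 [[488.3, 319.9], [539.8, 319.0], [590.4, 316.3]] 102.1
72 [[488.7, 319.1], [539.3, 318.2], [588.9, 315.6]] 100.3
76 [[489.1, 318.3], [538.8, 317.4], [587.5, 314.9]] 98.5
nut hole [512.  200.4  64. ] [512.  195.4  64. ]
pos [510.4 193.8 164.9] move [-0.0028 -0.0014  0.1163] [ 0.002 -0.    -0.012]
```

View pics/nut.png

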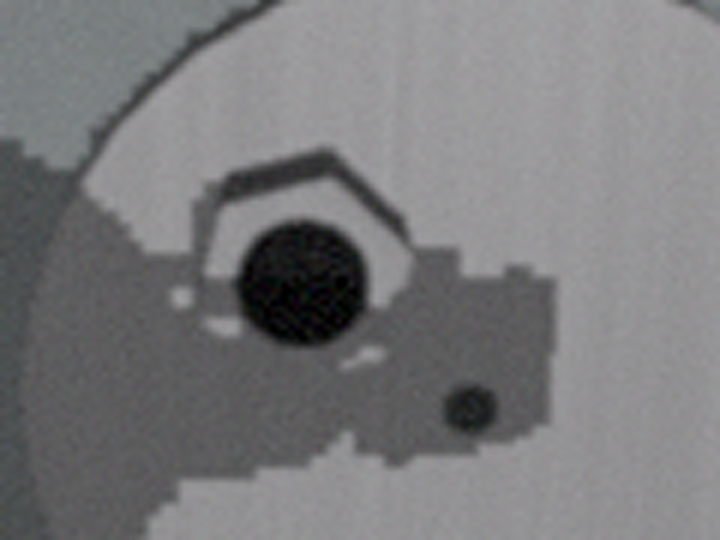

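The nut hole is at (260,197), which gives (512,195.5). Its flats call for closing at about -15°, so tool yaw 75°.

drive_tool(
  moves=[
    [[0.006,0.005,0.1,0,0,0.49],[0.006,0.005,0.15,0,0,0.49],[0.006,0.005,0.2,0,0,0.49],[0.006,0.005,0.25,0,0,0.49],[0.006,0.005,0.29,0,0,0.49],[0.006,0.005,0.32,0,0,0.49],[0.006,0.005,0.335,0,0,0.49],[0.006,0.005,0.335,0,0,0.49]],
  ],
)

```text
time: 3.63
eef_pos: [511.0, 196.3, 63.1]
ee_rot: [-2.491, -1.913, 0.002]
wrist_force: [-0.1, 0.7, 0.6]
grip_width: 85.3
gripper_force: 0.0
```

drive_tool(
  moves=[
    [[0,0,0,0,0,0],[0,0,0,0,0,0],[0,0,0,0,0,0],[0,0,0,0,0,0],[0,0,0,0,0,0],[0,0,0,0,0,0],[0,0,0,0,0,0],[0,0,0,0,0,0],[0,0,0,0,0,0],[0,0,0,0,0,0],[0,0,0,0,0,0],[0,0,0,0,0,0]],
  ],
  gripper=-1,
)

```text
time: 4.63
eef_pos: [512.5, 197.1, 64.8]
ee_rot: [2.491, 1.913, 0.003]
wrist_force: [-0.2, -1.0, 6.2]
grip_width: 27.2
gripper_force: 59.1
```

Gripped at 27 mm. Lift and carry to a free sheet spot near (600,-245).

drive_tool(
  moves=[
    [[0,0,-0.1,0,0,0],[0,0,-0.2,0,0,0],[0,0,-0.27,0,0,0],[0,0,-0.27,0,0,0],[-0.1,0.05,-0.27,0,0,0],[-0.2,0.1,-0.27,0,0,0],[-0.3,0.15,-0.27,0,0,0],[-0.4,0.2,-0.27,0,0,0],[-0.5,0.25,-0.27,0,0,0],[-0.6,0.3,-0.27,0,0,0],[-0.674,0.332,-0.27,0,0,0],[-0.674,0.332,-0.27,0,0,0]],
  ],
)

```text
time: 5.63
eef_pos: [556.2, -28.3, 143.7]
ee_rot: [2.495, 1.907, -0.002]
wrist_force: [-0.2, 0.1, -0.3]
grip_width: 27.3
gripper_force: 59.3
```

drive_tool(
  moves=[
    [[-0.1,0.05,0,0,0,-0.1],[-0.2,0.1,0,0,0,-0.2],[-0.3,0.15,0,0,0,-0.3],[-0.4,0.2,0,0,0,-0.4],[-0.5,0.25,0,0,0,-0.49],[-0.6,0.3,0,0,0,-0.49],[-0.674,0.332,0,0,0,-0.49],[-0.674,0.332,0,0,0,-0.49],[-0.674,0.332,0,0,0,-0.49]],
  ],
)

```text
time: 6.38
eef_pos: [599.3, -245.6, 143.3]
ee_rot: [-2.226, -2.213, 0.0]
wrist_force: [0.1, -0.5, -0.9]
grip_width: 27.3
gripper_force: 59.3
```

```bash
python3 go.py 600 -245 19
python3 - <<'E'
from h import *
print(env.sense()["grip_width"]); im=grab("top"); p=ray(im,206.2,210.7,48); print("pan dot rough",p)
g=im["color"].max(2).astype(int); sub=g[200:221,197:216]
print(sub.min(), np.unravel_index(sub.argmin(),sub.shape))
m=((g>140))[178:245,172:238]; n,l,st,c=cv2.connectedComponentsWithStats(m.astype(np.uint8)); i=st[1:,4].argmax()+1
(cx,cy),r=cv2.minEnclosingCircle(max(cv2.findContours((l==i).astype(np.uint8),0,1)[0],key=cv2.contourArea))
print(cx+172,cy+178,r,st[i],ray(im,c[i][0]+172,c[i][1]+178,48),ray(im,cx+172,cy+178,48))
cv2.imwrite("pics/pan2.png",cv2.resize(im["color"][150:270,120:300,::-1],None,fx=4,fy=4,interpolation=cv2.INTER_CUBIC))
E
```

```text
pos [ 599.3 -245.6  143.3] move [0.0015 0.003  0.4145] [-0.003 -0.003 -0.011]
27.269690271488138
pan dot rough [533.0967164  168.00853474  48.        ]
84 (np.int64(10), np.int64(9))
205.3630142211914 209.6369857788086 26.122896194458008 [   8    6   52   52 2062] [535.29748262 169.76694232  48.        ] [535.78222046 170.15133115  48.        ]
```

Pan centre agrees in both views: (535.5, 170). Lower the nut.

drive_tool(
  moves=[
    [[0,0,0.12,0,0,0],[0,0,0.24,0,0,0],[0,0,0.34,0,0,0],[0,0,0.38,0,0,0],[0,0,0.4,0,0,0],[0,0,0.41,0,0,0],[0,0,0.41,0,0,0]],
  ],
)

```text
time: 7.02
eef_pos: [600.6, -245.0, 22.6]
ee_rot: [2.224, 2.217, 0.001]
wrist_force: [0.7, -0.3, 0.3]
grip_width: 27.5
gripper_force: 59.3
```

drive_tool(
  moves=[
    [[0,0,0,0,0,0],[0,0,0,0,0,0],[0,0,0,0,0,0],[0,0,0,0,0,0],[0,0,0,0,0,0],[0,0,-0.1,0,0,0],[0,0,-0.2,0,0,0],[0,0,-0.35,0,0,0],[0,0,-0.47,0,0,0],[0,0,-0.47,0,0,0]],
  ],
  gripper=1,
)

```text
time: 7.85
eef_pos: [605.2, -248.1, 173.1]
ee_rot: [2.215, 2.205, 0.008]
wrist_force: [1.0, -0.8, 1.8]
grip_width: 85.6
gripper_force: 0.0
```

```bash
python3 - <<'E'
from h import *
im=grab("wrist","w2.png")
E
python3 go.py 490 220 150
```

```text
pos [ 603.8 -247.4  169.5] move [ 1.5568 -0.3866  0.0518] [ 0.021  0.011 -0.008]
```

View pics/w2.png

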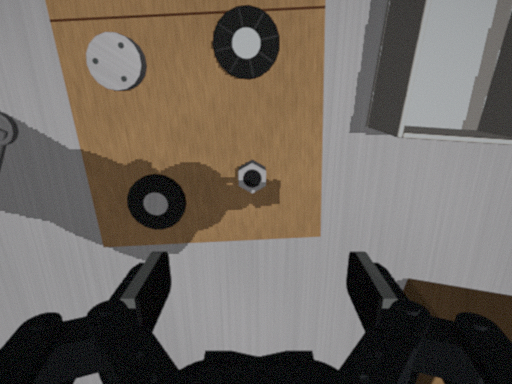

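The nut stands flat on the sheet at (252,177). Now move over the keys, shutting the fingers.

drive_tool(
  moves=[
    [[0.12,-0.03,-0.03,0,0,0],[0.25,-0.05,-0.03,0,0,0],[0.38,-0.08,-0.03,0,0,0],[0.5,-0.1,-0.03,0,0,0],[0.63,-0.13,-0.03,0,0,0],[0.75,-0.15,-0.03,0,0,0],[0.87,-0.17,-0.03,0,0,0],[0.94,-0.185,-0.03,0,0,0],[0.94,-0.185,-0.03,0,0,0]],
  ],
  gripper=-1,
)

```text
time: 8.65
eef_pos: [543.1, 40.7, 170.6]
ee_rot: [-2.218, -2.22, 0.002]
wrist_force: [-0.8, -0.3, 0.5]
grip_width: -0.0
gripper_force: 0.0
```

drive_tool(
  moves=[
    [[0.12,-0.03,-0.03,0,0,0],[0.25,-0.05,-0.03,0,0,0],[0.38,-0.08,-0.03,0,0,0],[0.5,-0.1,-0.03,0,0,0],[0.63,-0.13,-0.03,0,0,0],[0.75,-0.15,-0.03,0,0,0],[0.87,-0.17,-0.03,0,0,0],[0.94,-0.185,-0.03,0,0,0],[0.94,-0.185,-0.03,0,0,0],[0.94,-0.185,-0.03,0,0,0],[0.94,-0.185,-0.03,0,0,0]],
  ],
)

```text
time: 9.57
eef_pos: [491.2, 318.0, 180.0]
ee_rot: [2.227, 2.216, -0.003]
wrist_force: [0.2, -1.4, 0.0]
grip_width: 0.1
gripper_force: 0.0
```

Run:
```python
from h import *
im=grab("wrist","w3.png"); print(env.sense()["eef_pos"],env.sense()["ee_rot"])
for n in ("wrist","top"):
    i=grab(n); 
    pr=[proj(i,p) for p in ((490,317,68),(538.5,315.5,68),(587,314,68))]
    print(n,np.round(pr,1).tolist())
```

```text
[491.3469796  317.70860964 180.20262298] [ 2.22762773  2.21497304 -0.00230086]
wrist [[257.6, 195.3], [316.0, 196.7], [374.3, 198.1]]
top [[144.3, 227.6], [145.5, 207.9], [146.8, 188.5]]
```

View pics/w3.png

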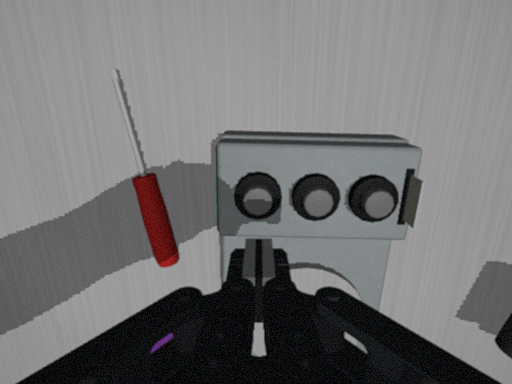

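Key tops in the picture are at (257.5,200), (317.5,201) and (378,205).

Run:
```python
from h import *
im=grab("wrist"); c=im["color"].astype(int); sub=c[165:230,230:405]
g=sub.max(2); hole=((g>70)&(g<150)).astype(np.uint8)
dark=(g<62).astype(np.uint8)
cn,h=cv2.findContours(dark,cv2.RETR_CCOMP,1)
P=[]
for k,q in enumerate(cn):
    if h[0][k][3]>=0 and cv2.contourArea(q)>200:
        (x,y),(a,b),t=cv2.fitEllipse(q); P.append((x+230,y+165)); print(x+230,y+165,a,b)
P.sort()
for z in (68,72,76): print(z,[ray(im,*p,z)[:2].round(1).tolist() for p in P])
print(env.sense()["eef_pos"])
it=grab("top")
for p in ((145.8,228.2),(147.3,208.9),(148.7,189.6)): print(ray(it,*p,74).round(1))
```

```text
378.1685791015625 203.2637176513672 27.182783126831055 30.73932456970215
317.66497802734375 201.88533401489258 28.025983810424805 30.31657600402832
256.43310356140137 199.11532592773438 25.764253616333008 28.706703186035156
68 [[489.3, 313.6], [540.4, 310.8], [591.2, 309.2]]
72 [[489.3, 315.0], [539.6, 312.2], [589.5, 310.7]]
76 [[489.3, 316.4], [538.8, 313.7], [587.9, 312.2]]
[491.57176936 317.80653202 180.65653677]
[488.  311.5  74. ]
[535.4 309.3  74. ]
[583.3 307.4  74. ]
```

drive_tool(
  moves=[
    [[-0.013,-0.005,0.1,0,0,0],[-0.013,-0.005,0.2,0,0,0],[-0.013,-0.005,0.26,0,0,0],[-0.013,-0.005,0.283,0,0,0],[-0.013,-0.005,0.283,0,0,0],[-0.013,-0.005,0.283,0,0,0]],
  ],
)

```text
time: 10.32
eef_pos: [490.0, 315.0, 96.5]
ee_rot: [2.227, 2.216, 0.0]
wrist_force: [-0.2, -0.0, 0.0]
grip_width: -0.0
gripper_force: 0.0
```

drive_tool(
  moves=[
    [[0,0,0.006,0,0,0],[0,0,0.013,0,0,0],[0,0,0.02,0,0,0],[0,0,0.027,0,0,0],[0,0,0.027,0,0,0]],
  ],
)

```text
time: 10.73
eef_pos: [491.4, 316.0, 90.0]
ee_rot: [2.225, 2.216, 0.006]
wrist_force: [-0.6, -1.2, 8.2]
grip_width: 0.3
gripper_force: 4.0
```

drive_tool(
  moves=[
    [[0,0,0.005,0,0,0],[0,0,0.01,0,0,0],[0,0,0.01,0,0,0],[0,0,0.01,0,0,0],[0,0,0.01,0,0,0]],
  ],
)

```text
time: 11.15
eef_pos: [491.5, 316.1, 89.7]
ee_rot: [2.224, 2.215, 0.007]
wrist_force: [-4.9, -3.6, 22.8]
grip_width: 0.5
gripper_force: 11.6
```

Run:
```python
from h import *
s=env.sense(); print(s["eef_pos"],s["wrist_force"]); im=grab("wrist","w4.png")
```

```text
[491.53378726 316.05647193  89.67884639] [-4.93795812 -3.61974    22.7895035 ]
```

View pics/w4.png

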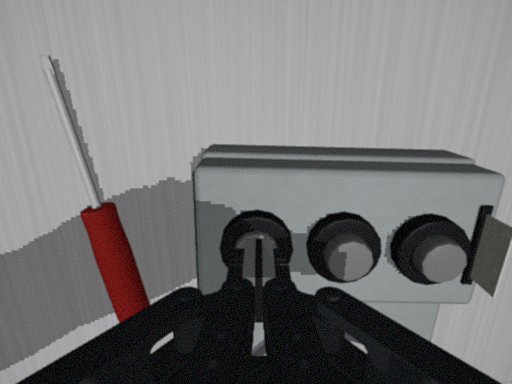

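The picture shows the fingertips on the ZERO key (258,250), and the free HOLD and PRINT tops at (351,260) and (441,262). I work out their height to see whether ZERO has bottomed.

Run:
```python
from h import *
im=grab("wrist"); c=im["color"].astype(int); sub=c[205:300,300:480]
g=sub.max(2); P=[]
cn,h=cv2.findContours((g<62).astype(np.uint8),cv2.RETR_CCOMP,1)
for k,q in enumerate(cn):
    a=cv2.contourArea(q)
    if a>300:
        (x,y),ab,t=cv2.fitEllipse(q); print("inner" if h[0][k][3]>=0 else "outer",x+300,y+205,np.round(ab,1))
        if h[0][k][3]>=0: P.append((x+300,y+205))
P.sort()
for z in (70,74,78,82): 
    Q=[ray(im,*p,z)[:2] for p in P]; print(z,np.round(Q,1).tolist(), np.linalg.norm(Q[-1]-Q[0]))
# apparent diameter in mm per px at depth
for z in (60,75,82): print(z,"px per 24mm",(proj(im,(552,312,z))-proj(im,(528,312,z))).round(1))
```

```text
outer 328.2149963378906 294.21368408203125 [12.4 56.2]
outer 342.5873680114746 246.88735580444336 [66.9 71.5]
outer 437.5667266845703 247.21342849731445 [73.9 89.9]Traceback (most recent call last):
  File "<stdin>", line 12, in <module>
IndexError: list index out of range
```

Run:
```python
from h import *
im=grab("wrist")
for z in (66,70,74,78,82,86): 
    Q=[ray(im,*p,z)[:2] for p in ((350.5,260),(441,262))]; print(z,np.round(Q,1).tolist(), np.linalg.norm(Q[-1]-Q[0]).round(1),"px24",(proj(im,(552,312,z))-proj(im,(528,312,z))).round(1)[0])
cv2.imwrite("pics/c4.png",cv2.resize(im["color"][190:310,200:480,::-1],None,fx=2.8,fy=2.8,interpolation=cv2.INTER_CUBIC))
```

```text
66 [[543.0, 306.9], [594.7, 305.2]] 51.6 px24 42.8
70 [[541.7, 309.3], [591.9, 307.6]] 50.3 px24 43.7
74 [[540.3, 311.7], [589.2, 310.1]] 48.9 px24 44.7
78 [[538.9, 314.0], [586.5, 312.5]] 47.6 px24 45.8
82 [[537.5, 316.4], [583.8, 314.9]] 46.2 px24 46.9
86 [[536.2, 318.8], [581.0, 317.4]] 44.9 px24 48.1
```

View pics/c4.png

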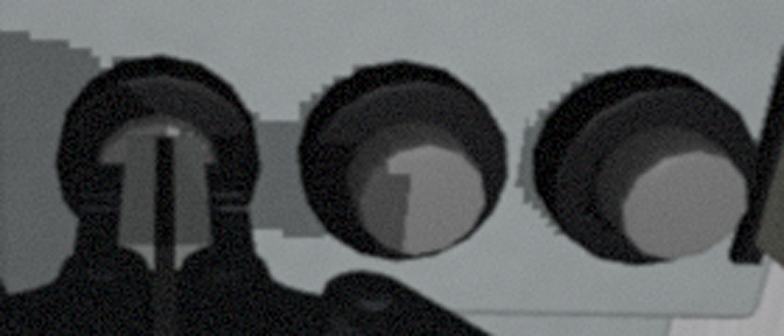

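The enlarged crop shows ZERO's grey top sunk well below its neighbours, about 10 px lower, so it is fully down. Retreat and go over the flange.

drive_tool(
  moves=[
    [[0,0,-0.1,0,0,0],[0,0,-0.2,0,0,0],[-0.1,0,-0.25,0,0,0],[-0.1,0,-0.25,0,0,0]],
  ],
)

```text
time: 11.63
eef_pos: [492.0, 284.1, 164.2]
ee_rot: [2.225, 2.212, 0.008]
wrist_force: [-0.0, -0.3, 0.7]
grip_width: -0.1
gripper_force: 0.0
```

drive_tool(
  moves=[
    [[-0.1,0.03,0,0,0,0],[-0.23,0.07,0,0,0,0],[-0.35,0.11,0,0,0,0],[-0.47,0.16,0,0,0,0],[-0.6,0.2,0,0,0,0],[-0.72,0.25,0.03,0,0,0],[-0.84,0.29,0.06,0,0,0],[-0.95,0.33,0.1,0,0,0],[-1,0.34,0.1,0,0,0],[-1,0.34,0.1,0,0,0],[-1,0.34,0.1,0,0,0]],
  ],
  gripper=1,
)

```text
time: 12.55
eef_pos: [589.8, -15.3, 129.1]
ee_rot: [-2.226, -2.214, 0.0]
wrist_force: [-0.6, -0.1, -0.7]
grip_width: 85.2
gripper_force: 0.0
```

```bash
cat > f.py <<'E'
from m import *
def find(mode,z,near,tol=40,im=None,save=None):
    """centroid of round part by colour in wrist view: steel or black outer contour"""
    im=im or grab("wrist",save); c=im["color"].astype(int); g=c.max(2); sat=g-c.min(2)
    hsv=cv2.cvtColor(im["color"],cv2.COLOR_RGB2HSV)
    br=(hsv[...,0]>4)&(hsv[...,0]<22)&(hsv[...,1]>70)
    m=~br if mode=="part" else (g<70 if mode=="black" else (sat<30)&(g>90))
    out=[]
    for q in cv2.findContours(m.astype(np.uint8),cv2.RETR_LIST,cv2.CHAIN_APPROX_NONE)[0]:
        if cv2.contourArea(q)<400: continue
        q=cv2.convexHull(q)
        pts=np.array([ray(im,*p,z)[:2] for p in q[:,0,:]],np.float32)
        (x,y),ab,_=cv2.fitEllipse(pts)
        if np.hypot(x-near[0],y-near[1])<tol: out.append((round(x,1),round(y,1),np.round(ab,1).tolist()))
    return out
E
python3 - <<'E'
from f import *
print(proj(grab("wrist",'w5.png'),(593,-17,15)))
for m in ("part","steel"): print(m,find(m,15,(593,-17)))
E
python3 go.py 593 -17 14
```

```text
[263.09909546 195.93659052]
pos [589.8 -13.9 129.8] move [-0.0106  0.011   0.3858] [-0.001 -0.002 -0.006]Traceback (most recent call last):
  File "<stdin>", line 3, in <module>
  File "f.py", line 13, in find
    (x,y),ab,_=cv2.fitEllipse(pts)
               ~~~~~~~~~~~~~~^^^^^
cv2.error: OpenCV(4.12.0) /io/opencv/modules/imgproc/src/shapedescr.cpp:361: error: (-201:Incorrect size of input array) There should be at least 5 points to fit the ellipse in function 'fitEllipseNoDirect'
```

```bash
sed -i 's/        pts=np/        if len(q)<5: continue\n        pts=np/' f.py
python3 - <<'E'
from f import *
for m in ("part","steel"): print(m,find(m,15,(593,-17)))
E
```

```text
part [(593.0, -14.3, [65.7, 67.3])]
steel [(593.0, -14.3, [65.9, 66.6])]
```

View pics/w5.png

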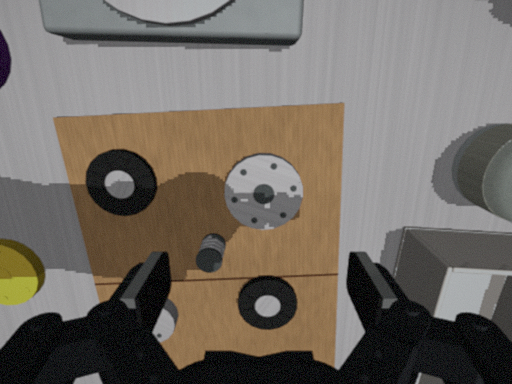

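The wrist view shows the flange at (263,191), its dot ring is clear and its measured diameter is 66 mm: centre (593,-14.3).

drive_tool(
  moves=[
    [[-0.001,0.011,0.1,0,0,0],[-0.001,0.011,0.2,0,0,0],[-0.001,0.011,0.29,0,0,0],[-0.001,0.011,0.35,0,0,0],[-0.001,0.011,0.375,0,0,0],[-0.001,0.011,0.383,0,0,0],[-0.001,0.011,0.383,0,0,0],[-0.001,0.011,0.383,0,0,0]],
  ],
)

```text
time: 13.42
eef_pos: [594.9, -15.1, 16.4]
ee_rot: [2.224, 2.216, 0.002]
wrist_force: [-0.4, 0.6, 0.2]
grip_width: 85.4
gripper_force: 0.0
```

drive_tool(
  moves=[
    [[0,0,0,0,0,0],[0,0,0,0,0,0],[0,0,0,0,0,0],[0,0,0,0,0,0],[0,0,0,0,0,0],[0,0,0,0,0,0],[0,0,0,0,0,0],[0,0,0,0,0,0]],
  ],
  gripper=-1,
)

```text
time: 14.08
eef_pos: [595.1, -15.6, 17.4]
ee_rot: [2.224, 2.215, 0.004]
wrist_force: [-2.2, 0.7, 7.6]
grip_width: 63.0
gripper_force: 63.5
```

drive_tool(
  moves=[
    [[0,0,-0.03,0,0,0],[0,0,-0.08,0,0,0],[0,0,-0.18,0,0,0],[0,0,-0.28,0,0,0],[0,0,-0.35,0,0,0],[0,0,-0.35,0,0,0],[0,0,-0.35,0,0,0]],
  ],
)

```text
time: 14.67
eef_pos: [595.0, -15.7, 121.9]
ee_rot: [2.224, 2.214, 0.004]
wrist_force: [-1.1, -0.8, -2.6]
grip_width: 62.8
gripper_force: 66.2
```

```bash
python3 go.py 535.5 170.3 75
```

```text
pos [595.  -15.7 121.9] move [ 0.6192 -0.2017  0.1552] [ 0.008  0.001 -0.008]
```

Width reads 63 rather than 66, so check the grasp.

Run:
```python
from f import *
im=grab("wrist",'w6.png')
for z in (118,122,126,130,134): print(z,find("steel",z,(595,-15.7),im=im))
```

```text
118 [(594.4, -16.4, [19.2, 19.6]), (594.5, -15.9, [65.4, 67.1])]
122 [(594.4, -13.9, [18.6, 19.0]), (594.5, -13.4, [63.5, 65.1])]
126 [(594.3, -11.4, [18.0, 18.4]), (594.5, -10.9, [61.5, 63.0])]
130 [(594.3, -8.9, [17.5, 17.8]), (594.4, -8.4, [59.5, 61.0])]
134 [(594.3, -6.4, [16.9, 17.2]), (594.4, -6.0, [57.6, 59.0])]
```

View pics/w6.png

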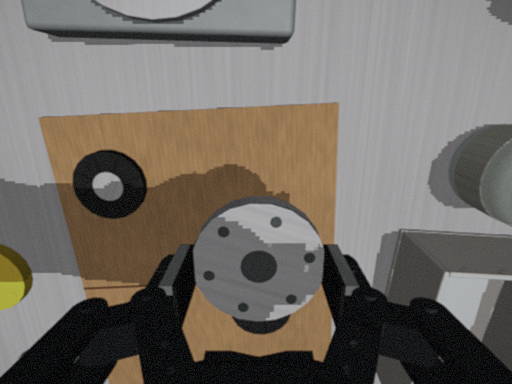

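The picture shows the flange (259,265) held flat and centred between the pads. Carry it to the pan.

drive_tool(
  moves=[
    [[0.1,-0.04,0,0,0,0],[0.21,-0.07,0,0,0,0],[0.32,-0.1,0,0,0,0],[0.43,-0.14,0,0,0,0],[0.53,-0.17,0,0,0,0],[0.6,-0.19,0.02,0,0,0],[0.619,-0.198,0.05,0,0,0],[0.619,-0.198,0.08,0,0,0],[0.619,-0.198,0.08,0,0,0],[0.619,-0.198,0.08,0,0,0]],
  ],
)

```text
time: 15.55
eef_pos: [533.7, 169.1, 93.9]
ee_rot: [-2.226, -2.214, 0.006]
wrist_force: [0.4, 0.0, -1.7]
grip_width: 62.9
gripper_force: 66.2
```

```bash
python3 go.py 536 170 62; python3 -c "
from f import *
im=grab('wrist');s=env.sense();z=s['eef_pos'][2]-2.5
print(find('steel',z,s['eef_pos'][:2],im=im))"
```

```text
pos [533.7 169.1  93.9] move [0.003  0.008  0.1064] [-0.007  0.003 -0.01 ]
[(506.4, 193.0, [22.2, 188.9]), (532.9, 169.8, [19.5, 19.7]), (532.7, 179.4, [55.4, 59.8])]
```

drive_tool(
  moves=[
    [[0.002,0.009,0.04,0,0,0],[0.002,0.009,0.07,0,0,0],[0.002,0.009,0.09,0,0,0],[0.002,0.009,0.1,0,0,0],[0.002,0.009,0.104,0,0,0],[0.002,0.009,0.104,0,0,0],[0.002,0.009,0.104,0,0,0]],
  ],
)

```text
time: 16.18
eef_pos: [537.9, 171.1, 64.8]
ee_rot: [2.226, 2.217, 0.0]
wrist_force: [0.6, 0.2, -1.4]
grip_width: 62.6
gripper_force: 66.2
```

drive_tool(
  moves=[
    [[0,0,0,0,0,0],[0,0,0,0,0,0],[0,0,0,0,0,0],[0,0,0,0,0,0],[0,0,0,0,0,0],[0,0,-0.05,0,0,0],[0,0,-0.12,0,0,0],[0,0,-0.2,0,0,0],[0,0,-0.3,0,0,0],[0,0,-0.35,0,0,0],[0,0,-0.35,0,0,0],[0,0,-0.35,0,0,0]],
  ],
  gripper=1,
)

```text
time: 17.18
eef_pos: [538.6, 171.3, 170.8]
ee_rot: [2.225, 2.216, 0.004]
wrist_force: [-0.1, 0.4, -0.8]
grip_width: 85.3
gripper_force: 0.0
```

Run:
```python
from f import *
im=grab("wrist",'w7.png'); print(env.sense()["eef_pos"])
for z in (48,60): print(z,find("steel",z,(535.5,170.3),im=im))
it=grab("top"); print(proj(it,(535.5,170.3,60)), find("steel",60,(535.5,170.3),im=it), find("black",12,(472,-9),im=it),find("black",12,(595,-130),im=it),find("black",12,(502,-275),im=it),find("steel",19,(485,-146),im=it))
```

```text
[537.45049546 171.06581717 169.38200635]
48 []
60 []
[204.57004804 209.21178312] [] [] [] [] []
```

View pics/w7.png

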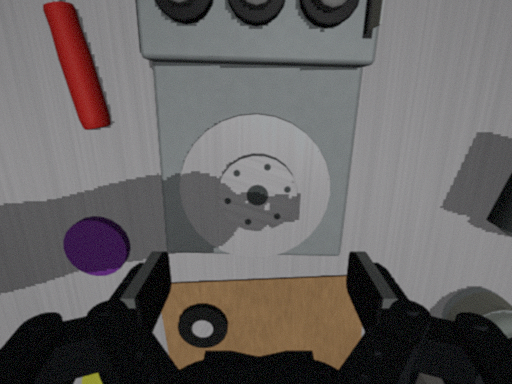

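```bash
cat >> f.py <<'E'
def hub(im,near,z,w=40,thr=55):
    "dark hub near a world point"
    u,v=proj(im,(*near,z)).astype(int); g=im["color"][v-w:v+w,u-w:u+w].max(2)
    b=[(c+[u-w,v-w],a) for c,a,_ in blobs(g<thr,0,100,1200)]
    return [(ray(im,*c,z)[:2].round(1),a) for c,a in b]
def pan(im):
    pts=[]
    g=cv2.GaussianBlur(im["color"],(5,5),0).max(2).astype(float)
    return g
E
python3 - <<'E'
from f import *
im=grab("wrist"); print(hub(im,(536,170),60))
# pan rim by hand-read pixels
q=np.array([(180,185),(330,187),(255,113),(205,131),(306,132),(309,236),(195,228)],float)
p=np.array([ray(im,*a,48)[:2] for a in q],np.float32)
A=np.c_[2*p,np.ones(len(p))]; s=np.linalg.lstsq(A,(p**2).sum(1),rcond=None)[0]; print("pan",s[:2],np.sqrt(s[2]+s[0]**2+s[1]**2))
it=grab("top"); c=it["color"].astype(int)
g=c.max(2); sat=g-c.min(2); sub=np.s_[158:257,250:405]
for k,m in {"black":g<75,"steel":(sat<30)&(g>120)}.items():
    for ce,a,wh in blobs(m[sub],np.array([250,158]),25,900): print(k,ray(it,*ce,12 if k=="black" else 17).round(0)[:2],a)
E
python3 go.py 472 -9 130
```

```text
[(array([536.3, 168.9]), np.int32(199))]
pan [533.1718222  171.66991146] 64.11854908794908
black [ 594. -130.] 307
black [ 601. -250.] 27
black [546. -70.] 63
black [ 502. -275.] 316
black [472.  -9.] 298
steel [ 599. -250.] 48
steel [ 595. -130.] 61
steel [ 503. -275.] 66
steel [ 485. -146.] 261
steel [472.  -9.] 64
pos [536.4 170.8 167.9] move [-0.6002 -0.2116  0.1274] [-0.006  0.001 -0.008]
```

The picture shows the flange hub (257,195), about 3 mm from the pan centre, which is good enough. The other parts are undisturbed. Go to the first disc.

drive_tool(
  moves=[
    [[-0.1,-0.04,0,0,0,0],[-0.22,-0.08,0,0,0,0],[-0.34,-0.12,0,0,0,0],[-0.46,-0.16,0.03,0,0,0],[-0.56,-0.2,0.08,0,0,0],[-0.6,-0.212,0.13,0,0,0],[-0.6,-0.212,0.13,0,0,0],[-0.6,-0.212,0.13,0,0,0],[-0.6,-0.212,0.13,0,0,0],[-0.6,-0.212,0.13,0,0,0]],
  ],
)

```text
time: 18.22
eef_pos: [474.3, -7.9, 131.2]
ee_rot: [2.224, 2.218, 0.001]
wrist_force: [-0.7, -0.6, 0.2]
grip_width: 85.1
gripper_force: 0.0
```

```bash
python3 - <<'E'
from f import *
im=grab("wrist")
for m in ("part","black","steel"): print(m,find(m,12,(472,-9),im=im))
E
python3 go.py 472 -9 15
```

```text
part [(473.0, -6.4, [55.8, 57.1])]
black [(473.1, -7.0, [26.3, 26.6]), (473.0, -6.4, [57.2, 58.5])]
steel [(473.2, -6.9, [24.0, 24.4]), (440.6, -24.1, [376.5, 655.3])]
pos [474.4  -7.9 131.4] move [-0.0038 -0.0086  0.388 ] [ 0.003  0.    -0.005]
```

drive_tool(
  moves=[
    [[0.004,-0.005,0.1,0,0,0],[0.004,-0.005,0.2,0,0,0],[0.004,-0.005,0.29,0,0,0],[0.004,-0.005,0.35,0,0,0],[0.004,-0.005,0.37,0,0,0],[0.004,-0.005,0.378,0,0,0],[0.004,-0.005,0.378,0,0,0],[0.004,-0.005,0.378,0,0,0]],
  ],
)

```text
time: 18.93
eef_pos: [473.4, -7.4, 18.6]
ee_rot: [2.224, 2.216, 0.002]
wrist_force: [0.6, -0.6, -0.7]
grip_width: 85.1
gripper_force: 0.0
```

drive_tool(
  moves=[
    [[0,0,0,0,0,0],[0,0,0,0,0,0],[0,0,0,0,0,0],[0,0,0,0,0,0],[0,0,0,0,0,0],[0,0,0,0,0,0],[0,0,0,0,0,0],[0,0,0,0,0,0]],
  ],
  gripper=-1,
)

```text
time: 19.6
eef_pos: [473.1, -7.6, 19.3]
ee_rot: [2.225, 2.215, 0.002]
wrist_force: [-1.5, 0.5, 11.9]
grip_width: 53.9
gripper_force: 60.7
```

drive_tool(
  moves=[
    [[0,0,-0.03,0,0,0],[0,0,-0.08,0,0,0],[0,0,-0.18,0,0,0],[0,0,-0.28,0,0,0],[0,0,-0.35,0,0,0],[0,0,-0.35,0,0,0],[0,0,-0.35,0,0,0]],
  ],
)

```text
time: 20.18
eef_pos: [473.3, -7.7, 124.2]
ee_rot: [2.224, 2.214, 0.004]
wrist_force: [-0.4, 0.3, -1.3]
grip_width: 53.6
gripper_force: 63.2
```

```bash
python3 - <<'E'
from f import *
im=grab("wrist",'w8.png'); s=env.sense(); z=s['eef_pos'][2]
for d in (2,5,8): print(d,find("black",z-d,s['eef_pos'][:2],im=im,tol=15),find("steel",z-d,s['eef_pos'][:2],im=im,tol=15))
E
python3 go.py 535.5 170.3 110
```

```text
2 [(472.6, -5.2, [24.5, 24.6])] [(472.6, -5.1, [23.1, 23.2])]
5 [(472.6, -7.0, [25.0, 25.2])] [(472.6, -6.9, [23.7, 23.7])]
8 [(472.6, -8.8, [25.6, 25.7])] [(472.6, -8.7, [24.2, 24.2])]
pos [471.9  -7.5 122.7] move [0.5935 0.2095 0.0424] [ 0.002  0.    -0.008]
```

drive_tool(
  moves=[
    [[0.1,0.04,-0.02,0,0,0],[0.21,0.08,-0.02,0,0,0],[0.32,0.12,-0.02,0,0,0],[0.43,0.16,-0.02,0,0,0],[0.53,0.19,0,0,0,0],[0.58,0.205,0.02,0,0,0],[0.594,0.21,0.05,0,0,0],[0.594,0.21,0.08,0,0,0],[0.594,0.21,0.08,0,0,0],[0.594,0.21,0.08,0,0,0],[0.594,0.21,0.08,0,0,0]],
  ],
)

```text
time: 21.15
eef_pos: [534.8, 169.2, 97.8]
ee_rot: [-2.227, -2.215, 0.002]
wrist_force: [-0.9, 0.8, -0.6]
grip_width: 53.5
gripper_force: 63.2
```

```bash
python3 go.py 535.5 171 78
python3 - <<'E'
from f import *
im=grab("wrist"); s=env.sense(); z=s['eef_pos'][2]
print(find("steel",z-7.5,s['eef_pos'][:2],im=im,tol=15))
E
```

```text
pos [534.8 169.2  97.8] move [0.006  0.0023 0.066 ] [-0.003  0.001 -0.011]
[(534.1, 169.8, [23.5, 23.6])]
```

drive_tool(
  moves=[
    [[0.002,0.004,0.03,0,0,0],[0.002,0.004,0.05,0,0,0],[0.002,0.004,0.06,0,0,0],[0.002,0.004,0.068,0,0,0],[0.002,0.004,0.07,0,0,0],[0.002,0.004,0.07,0,0,0]],
  ],
)

```text
time: 21.7
eef_pos: [536.6, 171.0, 77.0]
ee_rot: [-2.226, -2.217, 0.001]
wrist_force: [0.4, -0.0, -0.4]
grip_width: 53.4
gripper_force: 63.3
```

drive_tool(
  moves=[
    [[0,0,0,0,0,0],[0,0,0,0,0,0],[0,0,0,0,0,0],[0,0,0,0,0,0],[0,0,0,0,0,0],[0,0,-0.05,0,0,0],[0,0,-0.12,0,0,0],[0,0,-0.2,0,0,0],[0,0,-0.3,0,0,0],[0,0,-0.35,0,0,0],[0,0,-0.35,0,0,0],[0,0,-0.35,0,0,0]],
  ],
  gripper=1,
)

```text
time: 22.7
eef_pos: [537.7, 171.3, 183.4]
ee_rot: [2.225, 2.216, 0.004]
wrist_force: [-0.3, -0.2, -0.8]
grip_width: 85.2
gripper_force: 0.0
```

```bash
python3 - <<'E'
from f import *
im=grab("wrist")
for m in ("black","steel"): print(m,find(m,69,(535.5,170.3),im=im,tol=15))
it=grab("top"); c=it["color"].astype(int)
g=c.max(2); sat=g-c.min(2); sub=np.s_[158:257,250:405]
for k,m in {"black":g<75,"steel":(sat<30)&(g>120)}.items():
    for ce,a,wh in blobs(m[sub],np.array([250,158]),25,900): print(k,ray(it,*ce,12 if k=="black" else 17).round(0)[:2],a)
E
python3 go.py 595 -129 130
```

```text
black [(535.8, 171.8, [26.2, 26.4]), (535.7, 172.5, [56.7, 57.9])]
steel [(536.0, 171.9, [23.7, 24.2]), (535.6, 172.2, [59.8, 60.3])]
black [ 594. -130.] 308
black [ 601. -250.] 27
black [546. -70.] 63
black [ 502. -275.] 316
steel [ 600. -249.] 50
steel [ 595. -130.] 62
steel [ 503. -275.] 65
steel [ 485. -146.] 260
pos [535.8 170.9 181.1] move [-0.9987  0.2018  0.1702] [-0.004  0.001 -0.008]
```

Disc 1 is at (535.8,172), well placed. Next is the disc at (595,-130).

drive_tool(
  moves=[
    [[-0.1,0.02,0,0,0,0],[-0.23,0.05,0,0,0,0],[-0.35,0.07,0,0,0,0],[-0.47,0.1,0,0,0,0],[-0.6,0.12,0,0,0,0],[-0.72,0.15,0.03,0,0,0],[-0.84,0.17,0.08,0,0,0],[-0.95,0.19,0.13,0,0,0],[-1,0.2,0.17,0,0,0],[-1,0.2,0.17,0,0,0],[-1,0.2,0.17,0,0,0],[-1,0.2,0.17,0,0,0]],
  ],
)

```text
time: 23.8
eef_pos: [594.7, -128.0, 130.5]
ee_rot: [-2.224, -2.216, 0.001]
wrist_force: [-0.7, 0.4, -0.3]
grip_width: 85.1
gripper_force: 0.0
```

```bash
python3 - <<'E'
from f import *
im=grab("wrist")
for m in ("black","steel"): print(m,find(m,12,(595,-129),im=im,tol=20))
E
python3 go.py 595 -129 17.5
```

```text
black [(596.8, -129.0, [26.3, 26.8]), (596.5, -128.3, [56.6, 58.5])]
steel [(596.8, -128.9, [24.1, 24.5])]
pos [ 595.2 -127.8  131.2] move [-0.0045 -0.0004  0.379 ] [-0.001 -0.001 -0.005]
```

drive_tool(
  moves=[
    [[-0.003,0.005,0.1,0,0,0],[-0.003,0.005,0.2,0,0,0],[-0.003,0.005,0.29,0,0,0],[-0.003,0.005,0.35,0,0,0],[-0.003,0.005,0.368,0,0,0],[-0.003,0.005,0.376,0,0,0],[-0.003,0.005,0.376,0,0,0],[-0.003,0.005,0.376,0,0,0]],
  ],
)

```text
time: 24.52
eef_pos: [598.5, -130.0, 20.3]
ee_rot: [2.223, 2.216, 0.002]
wrist_force: [-0.2, 0.3, 0.1]
grip_width: 85.3
gripper_force: 0.0
```

drive_tool(
  moves=[
    [[0,0,0,0,0,0],[0,0,0,0,0,0],[0,0,0,0,0,0],[0,0,0,0,0,0],[0,0,0,0,0,0],[0,0,0,0,0,0],[0,0,0,0,0,0],[0,0,0,0,0,0]],
  ],
  gripper=-1,
)

```text
time: 25.18
eef_pos: [602.6, -132.2, 26.0]
ee_rot: [2.219, 2.209, 0.008]
wrist_force: [-4.6, 1.4, 31.6]
grip_width: 0.1
gripper_force: 16.4
```

drive_tool(
  moves=[
    [[0,0,-0.03,0,0,0],[0,0,-0.08,0,0,0],[0,0,-0.18,0,0,0],[0,0,-0.28,0,0,0],[0,0,-0.35,0,0,0],[0,0,-0.35,0,0,0],[0,0,-0.35,0,0,0]],
  ],
)

```text
time: 25.77
eef_pos: [598.6, -130.7, 125.8]
ee_rot: [2.223, 2.214, 0.003]
wrist_force: [0.5, -0.4, -1.0]
grip_width: 0.4
gripper_force: 0.0
```

```bash
python3 - <<'E'
from f import *
im=grab("wrist"); s=env.sense(); z=s['eef_pos'][2]
print(find("steel",z-7.5,s['eef_pos'][:2],im=im,tol=15))
E
python3 go.py 535.5 171 115
```

```text
[]
pos [ 597.2 -130.2  124. ] move [ 1.0031 -0.21    0.0295] [ 0.002  0.001 -0.008]
```

The grip closed empty. Look.

Run:
```python
from f import *
im=grab("wrist",'w9.png')
print(find("black",12,(595,-129),im=im,tol=120))
```

```text
[(596.7, -165.2, [22.0, 32.2]), (604.5, -129.3, [26.4, 26.8]), (604.0, -128.3, [56.5, 57.8])]
```

View pics/w9.png

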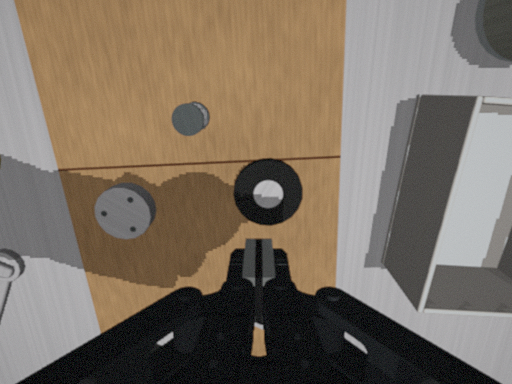

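The fingers rode over the disc, closing too high. The disc at (268,192) only moved to (604,-129). Retry, lower.

drive_tool(
  moves=[
    [[0.004,0.023,0,0,0,0],[0.004,0.023,0,0,0,0],[0.004,0.023,0,0,0,0],[0.004,0.023,0,0,0,0],[0.004,0.023,0.1,0,0,0],[0.004,0.023,0.2,0,0,0],[0.004,0.023,0.29,0,0,0],[0.004,0.023,0.335,0,0,0],[0.004,0.023,0.355,0,0,0],[0.004,0.023,0.365,0,0,0],[0.004,0.023,0.365,0,0,0],[0.004,0.023,0.365,0,0,0],[0.004,0.023,0.365,0,0,0]],
  ],
  gripper=1,
)

```text
time: 26.95
eef_pos: [605.3, -129.3, 15.6]
ee_rot: [2.224, 2.215, 0.002]
wrist_force: [-0.1, 0.9, 0.0]
grip_width: 85.0
gripper_force: 0.0
```

drive_tool(
  moves=[
    [[0,0,0,0,0,0],[0,0,0,0,0,0],[0,0,0,0,0,0],[0,0,0,0,0,0],[0,0,0,0,0,0],[0,0,0,0,0,0],[0,0,0,0,0,0],[0,0,0,0,0,0]],
  ],
  gripper=-1,
)

```text
time: 27.62
eef_pos: [605.0, -129.2, 15.7]
ee_rot: [2.225, 2.215, 0.002]
wrist_force: [-0.8, 0.5, 6.1]
grip_width: 54.7
gripper_force: 61.9
```

drive_tool(
  moves=[
    [[0,0,-0.03,0,0,0],[0,0,-0.08,0,0,0],[0,0,-0.18,0,0,0],[0,0,-0.28,0,0,0],[0,0,-0.35,0,0,0],[0,0,-0.35,0,0,0],[0,0,-0.35,0,0,0]],
  ],
)

```text
time: 28.2
eef_pos: [605.3, -129.3, 121.2]
ee_rot: [2.223, 2.214, 0.003]
wrist_force: [-0.3, 0.5, -0.9]
grip_width: 54.6
gripper_force: 63.5
```

```bash
python3 - <<'E'
from f import *
im=grab("wrist"); s=env.sense(); z=s['eef_pos'][2]
for d in (4,7.5): print(d,find("steel",z-d,s['eef_pos'][:2],im=im,tol=15))
E
python3 go.py 535.5 171 115
```

```text
4 [(604.5, -131.4, [24.5, 24.6])]
7.5 [(604.5, -133.6, [25.1, 25.3])]
pos [ 603.8 -128.9  119.4] move [ 0.9987 -0.2321  0.0142] [ 0.001  0.    -0.008]
```

drive_tool(
  moves=[
    [[0.1,-0.02,-0.03,0,0,0],[0.22,-0.05,-0.03,0,0,0],[0.34,-0.08,-0.03,0,0,0],[0.46,-0.11,-0.03,0,0,0],[0.58,-0.14,-0.03,0,0,0],[0.7,-0.17,-0.03,0,0,0],[0.82,-0.19,-0.02,0,0,0],[0.93,-0.22,0,0,0,0],[1,-0.23,0.03,0,0,0],[1,-0.23,0.05,0,0,0],[1,-0.23,0.05,0,0,0],[1,-0.23,0.05,0,0,0],[1,-0.23,0.05,0,0,0]],
  ],
)

```text
time: 29.33
eef_pos: [536.0, 170.4, 103.4]
ee_rot: [-2.227, -2.215, 0.002]
wrist_force: [0.6, -0.2, -1.3]
grip_width: 55.1
gripper_force: 63.5
```

```bash
python3 go.py 535.5 171 82
python3 - <<'E'
from f import *
im=grab("wrist"); s=env.sense(); z=s['eef_pos'][2]
print(find("steel",z-3.7,s['eef_pos'][:2],im=im,tol=15))
E
```

```text
pos [536.  170.4 103.4] move [ 0.0021 -0.0014  0.0713] [-0.003  0.001 -0.01 ]
[(535.2, 169.9, [23.6, 23.7]), (528.1, 161.4, [284.0, 321.2])]
```

drive_tool(
  moves=[
    [[0.004,0,0.03,0,0,0],[0.004,0,0.05,0,0,0],[0.004,0,0.06,0,0,0],[0.004,0,0.068,0,0,0],[0.004,0,0.07,0,0,0],[0.004,0,0.07,0,0,0]],
  ],
)

```text
time: 29.88
eef_pos: [536.0, 172.4, 82.7]
ee_rot: [-2.226, -2.216, 0.001]
wrist_force: [-0.5, -0.3, -1.2]
grip_width: 55.2
gripper_force: 63.5
```

drive_tool(
  moves=[
    [[0,0,0,0,0,0],[0,0,0,0,0,0],[0,0,0,0,0,0],[0,0,0,0,0,0],[0,0,0,0,0,0],[0,0,-0.05,0,0,0],[0,0,-0.12,0,0,0],[0,0,-0.2,0,0,0],[0,0,-0.3,0,0,0],[0,0,-0.35,0,0,0],[0,0,-0.35,0,0,0],[0,0,-0.35,0,0,0]],
  ],
  gripper=1,
)

```text
time: 30.88
eef_pos: [537.1, 172.8, 189.1]
ee_rot: [2.225, 2.216, 0.004]
wrist_force: [-0.6, 0.5, -0.6]
grip_width: 85.1
gripper_force: 0.0
```

```bash
cat > chk.py <<'E'
from f import *
import sys
im=grab("wrist")
z=float(sys.argv[1])
for m in ("black","steel"): print(m,find(m,z,(535.5,170.3),im=im,tol=15))
it=grab("top"); c=it["color"].astype(int)
g=c.max(2); sat=g-c.min(2); sub=np.s_[158:257,250:405]
for k,m in {"black":g<75,"steel":(sat<30)&(g>120)}.items():
    for ce,a,wh in blobs(m[sub],np.array([250,158]),25,900): print(k,ray(it,*ce,12 if k=="black" else 17).round(0)[:2],a)
E
python3 chk.py 78
python3 go.py 503 -273 130
```

```text
black [(535.4, 172.2, [25.7, 26.2]), (535.3, 173.6, [57.2, 59.2])]
steel [(535.5, 172.4, [23.5, 24.2]), (535.0, 173.6, [60.3, 61.2])]
black [ 601. -250.] 27
black [545. -70.] 63
black [ 502. -275.] 316
steel [ 600. -250.] 49
steel [ 503. -275.] 65
steel [ 485. -146.] 261
pos [535.3 172.4 186.8] move [-1.4851 -0.101   0.19  ] [-0.004  0.001 -0.008]
```

Disc 2 is at (535.4,172.3). Now the third disc.

drive_tool(
  moves=[
    [[-0.1,-0.01,0,0,0,0],[-0.23,-0.02,0,0,0,0],[-0.35,-0.02,0,0,0,0],[-0.47,-0.03,0,0,0,0],[-0.6,-0.04,0,0,0,0],[-0.72,-0.05,0,0,0,0],[-0.84,-0.06,0,0,0,0],[-0.95,-0.06,0,0,0,0],[-0.99,-0.07,0,0,0,0],[-0.99,-0.07,0,0,0,0]],
  ],
)

```text
time: 31.82
eef_pos: [512.6, -126.4, 186.3]
ee_rot: [-2.229, -2.21, 0.003]
wrist_force: [0.5, -0.6, -0.4]
grip_width: 85.6
gripper_force: 0.0
```

drive_tool(
  moves=[
    [[-0.12,-0.01,0.03,0,0,0],[-0.24,-0.02,0.06,0,0,0],[-0.36,-0.03,0.1,0,0,0],[-0.46,-0.03,0.15,0,0,0],[-0.495,-0.03,0.19,0,0,0],[-0.495,-0.03,0.19,0,0,0],[-0.495,-0.03,0.19,0,0,0],[-0.495,-0.03,0.19,0,0,0]],
  ],
)

```text
time: 32.48
eef_pos: [504.1, -270.8, 130.6]
ee_rot: [-2.223, -2.217, -0.001]
wrist_force: [0.6, -0.1, 1.2]
grip_width: 85.5
gripper_force: 0.0
```

```bash
python3 - <<'E'
from f import *
im=grab("wrist")
for m in ("black","steel"): print(m,find(m,12,(503,-273),im=im,tol=25))
E
python3 go.py 503 -273 15.5
```

```text
black [(503.7, -274.4, [26.1, 26.3]), (503.5, -273.7, [57.3, 58.1])]
steel [(504.0, -274.2, [23.7, 24.1])]
pos [ 504.6 -271.   131.2] move [-0.007  -0.0052  0.3857] [-0.    -0.002 -0.004]
```

drive_tool(
  moves=[
    [[-0.009,-0.006,0.1,0,0,0],[-0.009,-0.006,0.2,0,0,0],[-0.009,-0.006,0.29,0,0,0],[-0.009,-0.006,0.35,0,0,0],[-0.009,-0.006,0.378,0,0,0],[-0.009,-0.006,0.388,0,0,0],[-0.009,-0.006,0.388,0,0,0],[-0.009,-0.006,0.388,0,0,0],[-0.009,-0.006,0.388,0,0,0]],
  ],
)

```text
time: 33.28
eef_pos: [504.0, -276.2, 16.4]
ee_rot: [2.223, 2.215, 0.001]
wrist_force: [0.4, -0.3, -0.5]
grip_width: 85.5
gripper_force: 0.0
```

drive_tool(
  moves=[
    [[0.004,0,0.002,0,0,0],[0.004,0,0.002,0,0,0],[0.004,0,0.002,0,0,0],[0.004,0,0.002,0,0,0],[0.004,0,0.002,0,0,0],[0.004,0,0.002,0,0,0],[0.004,0,0.002,0,0,0],[0.004,0,0.002,0,0,0]],
  ],
  gripper=-1,
)

```text
time: 33.95
eef_pos: [503.4, -274.7, 15.6]
ee_rot: [2.225, 2.216, 0.001]
wrist_force: [-0.8, 2.1, 7.6]
grip_width: 55.0
gripper_force: 61.7
```

drive_tool(
  moves=[
    [[0,0,-0.03,0,0,0],[0,0,-0.08,0,0,0],[0,0,-0.18,0,0,0],[0,0,-0.28,0,0,0],[0,0,-0.35,0,0,0],[0,0,-0.35,0,0,0],[0,0,-0.35,0,0,0]],
  ],
)

```text
time: 34.53
eef_pos: [503.6, -275.1, 121.0]
ee_rot: [2.223, 2.214, 0.001]
wrist_force: [0.0, 0.8, -0.9]
grip_width: 54.9
gripper_force: 63.5
```

```bash
python3 - <<'E'
from f import *
im=grab("wrist"); s=env.sense(); z=s['eef_pos'][2]
for d in (4,7.5): print(d,find("steel",z-d,s['eef_pos'][:2],im=im,tol=15))
E
python3 go.py 535.5 171 115
```

```text
4 [(502.9, -276.6, [24.2, 24.3])]
7.5 [(502.9, -278.8, [24.8, 24.9])]
pos [ 502.4 -274.3  119.3] move [1.4848 0.1039 0.0139] [ 0.001  0.001 -0.008]
```

drive_tool(
  moves=[
    [[0.1,0.01,-0.03,0,0,0],[0.22,0.02,-0.03,0,0,0],[0.34,0.02,-0.03,0,0,0],[0.46,0.03,-0.03,0,0,0],[0.58,0.04,-0.03,0,0,0],[0.7,0.05,-0.03,0,0,0],[0.82,0.06,-0.03,0,0,0],[0.93,0.07,-0.03,0,0,0],[0.99,0.07,-0.03,0,0,0],[0.99,0.07,-0.03,0,0,0]],
  ],
)

```text
time: 35.42
eef_pos: [522.6, 26.1, 125.9]
ee_rot: [-2.218, -2.219, 0.003]
wrist_force: [-0.1, -1.0, -0.3]
grip_width: 54.8
gripper_force: 63.5
```

drive_tool(
  moves=[
    [[0.12,0.01,0,0,0,0],[0.24,0.02,0,0,0,0],[0.36,0.03,0,0,0,0],[0.46,0.035,0.02,0,0,0],[0.5,0.035,0.05,0,0,0],[0.5,0.035,0.05,0,0,0],[0.5,0.035,0.05,0,0,0],[0.5,0.035,0.05,0,0,0],[0.5,0.035,0.05,0,0,0]],
  ],
)

```text
time: 36.17
eef_pos: [535.8, 171.0, 112.7]
ee_rot: [-2.228, -2.215, 0.002]
wrist_force: [0.1, 0.2, -1.7]
grip_width: 54.9
gripper_force: 63.5
```

```bash
python3 go.py 535.5 171 91
python3 - <<'E'
from f import *
im=grab("wrist"); s=env.sense(); z=s['eef_pos'][2]
print(find("steel",z-3.7,s['eef_pos'][:2],im=im,tol=15))
E
```

```text
pos [535.8 171.  112.7] move [ 0.     -0.0009  0.0725] [-0.001  0.001 -0.012]
[(535.0, 170.9, [23.7, 23.7])]
```

drive_tool(
  moves=[
    [[0.002,0,0.03,0,0,0],[0.002,0,0.05,0,0,0],[0.002,0,0.06,0,0,0],[0.002,0,0.068,0,0,0],[0.002,0,0.071,0,0,0],[0.002,0,0.071,0,0,0]],
  ],
)

```text
time: 36.72
eef_pos: [535.6, 173.1, 91.3]
ee_rot: [-2.226, -2.216, 0.001]
wrist_force: [-0.4, 1.1, -0.5]
grip_width: 55.1
gripper_force: 63.5
```

drive_tool(
  moves=[
    [[0,0,0,0,0,0],[0,0,0,0,0,0],[0,0,0,0,0,0],[0,0,0,0,0,0],[0,0,0,0,0,0],[0,0,-0.05,0,0,0],[0,0,-0.12,0,0,0],[0,0,-0.2,0,0,0],[0,0,-0.3,0,0,0],[0,0,-0.35,0,0,0],[0,0,-0.35,0,0,0],[0,0,-0.35,0,0,0]],
  ],
  gripper=1,
)

```text
time: 37.72
eef_pos: [536.8, 173.4, 197.8]
ee_rot: [2.225, 2.216, 0.004]
wrist_force: [-0.3, 0.3, -0.1]
grip_width: 85.3
gripper_force: 0.0
```

```bash
python3 chk.py 87
python3 go.py 485 -145 135
```

```text
black [(534.9, 173.5, [26.1, 26.1]), (534.8, 175.1, [56.9, 59.8])]
steel [(535.0, 173.5, [23.5, 24.4]), (534.8, 175.0, [59.8, 61.8])]
black [ 601. -250.] 27
black [546. -70.] 65
steel [ 600. -249.] 47
steel [ 485. -146.] 260
pos [535.  173.  195.4] move [-1.0606 -0.1616  0.2022] [-0.004  0.001 -0.008]
```

Disc 3 is at (535,173.5). Now the cap, three dots, at (485,-146).

drive_tool(
  moves=[
    [[-0.1,-0.02,0,0,0,0],[-0.23,-0.05,0,0,0,0],[-0.35,-0.07,0,0,0,0],[-0.47,-0.1,0,0,0,0],[-0.6,-0.12,0,0,0,0],[-0.72,-0.14,0,0,0,0],[-0.84,-0.16,0.05,0,0,0],[-0.95,-0.16,0.1,0,0,0],[-1,-0.16,0.15,0,0,0],[-1,-0.16,0.2,0,0,0],[-1,-0.16,0.2,0,0,0],[-1,-0.16,0.2,0,0,0]],
  ],
)

```text
time: 38.82
eef_pos: [484.5, -125.9, 134.5]
ee_rot: [-2.223, -2.212, 0.003]
wrist_force: [0.5, 0.1, 0.3]
grip_width: 85.5
gripper_force: 0.0
```

```bash
python3 - <<'E'
from f import *
im=grab("wrist")
for m in ("part","steel"): print(m,find(m,19,(485,-145),im=im,tol=25))
E
python3 go.py 485 -145 16
```

```text
part [(485.3, -142.3, [45.9, 50.0])]
steel [(485.2, -143.8, [45.3, 45.9])]
pos [ 485.6 -126.   135.7] move [-0.0638 -0.0007  0.399 ] [-0.005 -0.002 -0.008]
```

drive_tool(
  moves=[
    [[-0.059,-0.003,0.05,0,0,0],[-0.059,-0.003,0.15,0,0,0],[-0.059,-0.003,0.25,0,0,0],[-0.059,-0.003,0.33,0,0,0],[-0.059,-0.003,0.375,0,0,0],[-0.059,-0.003,0.386,0,0,0],[-0.059,-0.003,0.386,0,0,0],[-0.059,-0.003,0.386,0,0,0]],
  ],
)

```text
time: 39.53
eef_pos: [486.8, -144.3, 22.0]
ee_rot: [2.224, 2.217, 0.001]
wrist_force: [-0.2, -0.4, 0.7]
grip_width: 85.4
gripper_force: 0.0
```

drive_tool(
  moves=[
    [[0,0,0,0,0,0],[0,0,0,0,0,0],[0,0,0,0,0,0],[0,0,0,0,0,0],[0,0,0,0,0,0],[0,0,0,0,0,0],[0,0,0,0,0,0],[0,0,0,0,0,0],[0,0,0,0,0,0]],
  ],
  gripper=-1,
)

```text
time: 40.28
eef_pos: [486.7, -144.7, 22.5]
ee_rot: [2.225, 2.215, 0.001]
wrist_force: [-0.9, 2.1, 7.2]
grip_width: 43.2
gripper_force: 59.8
```

drive_tool(
  moves=[
    [[0,0,-0.03,0,0,0],[0,0,-0.08,0,0,0],[0,0,-0.18,0,0,0],[0,0,-0.28,0,0,0],[0,0,-0.38,0,0,0],[0,0,-0.38,0,0,0],[0,0,-0.38,0,0,0]],
  ],
)

```text
time: 40.87
eef_pos: [487.4, -145.1, 137.5]
ee_rot: [2.223, 2.213, 0.003]
wrist_force: [0.1, -1.0, -1.2]
grip_width: 43.3
gripper_force: 61.4
```

```bash
python3 - <<'E'
from f import *
im=grab("wrist"); s=env.sense(); z=s['eef_pos'][2]
for d in (0,3): print(d,find("steel",z-d,s['eef_pos'][:2],im=im,tol=15))
E
python3 go.py 535 171.5 120
```

```text
0 [(486.8, -143.1, [44.0, 45.3])]
3 [(486.8, -144.9, [45.1, 46.4])]
pos [ 485.8 -144.4  135.6] move [1.0537 0.1594 0.0516] [ 0.002  0.001 -0.008]
```

drive_tool(
  moves=[
    [[0.1,0.02,0,0,0,0],[0.22,0.04,0,0,0,0],[0.34,0.06,0,0,0,0],[0.46,0.08,0,0,0,0],[0.58,0.1,0,0,0,0],[0.7,0.12,0,0,0,0],[0.82,0.14,0,0,0,0],[0.93,0.155,0,0,0,0],[1,0.16,0,0,0,0],[1,0.16,0,0,0,0],[1,0.16,0,0,0,0]],
  ],
)

```text
time: 41.83
eef_pos: [533.1, 156.2, 132.8]
ee_rot: [-2.222, -2.218, 0.006]
wrist_force: [-0.0, -0.5, -2.1]
grip_width: 43.2
gripper_force: 61.4
```

drive_tool(
  moves=[
    [[0.02,0,0,0,0,0],[0.04,0,0.01,0,0,0],[0.053,0,0.01,0,0,0],[0.053,0,0.01,0,0,0],[0.053,0,0.01,0,0,0]],
  ],
)

```text
time: 42.25
eef_pos: [534.9, 171.0, 131.8]
ee_rot: [-2.227, -2.216, 0.001]
wrist_force: [0.3, -0.2, -1.7]
grip_width: 42.8
gripper_force: 61.4
```

```bash
python3 go.py 535 171.5 107
python3 - <<'E'
from f import *
im=grab("wrist"); s=env.sense(); z=s['eef_pos'][2]
print(find("steel",z-3.5,s['eef_pos'][:2],im=im,tol=15), find("black",87,(535,173.5),im=im,tol=15))
E
```

```text
pos [534.9 171.  131.8] move [0.0015 0.0004 0.0826] [-0.001  0.    -0.009]
[(533.8, 167.0, [52.1, 54.9])] []
```

drive_tool(
  moves=[
    [[0,0.002,0.03,0,0,0],[0,0.002,0.05,0,0,0],[0,0.002,0.07,0,0,0],[0,0.002,0.078,0,0,0],[0,0.002,0.082,0,0,0],[0,0.002,0.082,0,0,0],[0,0.002,0.082,0,0,0]],
  ],
)

```text
time: 42.88
eef_pos: [535.8, 171.4, 107.3]
ee_rot: [2.226, 2.217, 0.001]
wrist_force: [-0.2, 0.1, -1.9]
grip_width: 43.3
gripper_force: 61.4
```

drive_tool(
  moves=[
    [[0,0,0,0,0,0],[0,0,0,0,0,0],[0,0,0,0,0,0],[0,0,0,0,0,0],[0,0,0,0,0,0],[0,0,-0.05,0,0,0],[0,0,-0.12,0,0,0],[0,0,-0.2,0,0,0],[0,0,-0.3,0,0,0],[0,0,-0.35,0,0,0],[0,0,-0.35,0,0,0],[0,0,-0.35,0,0,0]],
  ],
  gripper=1,
)

```text
time: 43.88
eef_pos: [536.5, 171.6, 213.4]
ee_rot: [2.225, 2.216, 0.004]
wrist_force: [-0.2, -0.5, -1.6]
grip_width: 85.5
gripper_force: 0.0
```

```bash
python3 - <<'E'
from f import *
im=grab("wrist","w10.png")
print(find("steel",103,(535,172),im=im,tol=15),find("black",87,(535,172),im=im,tol=15))
E
python3 go.py 539.5 313.5 125
```

```text
[(534.0, 179.7, [56.4, 58.0])] [(534.7, 174.5, [56.4, 60.5])]
pos [535.4 171.4 211.9] move [0.4739 0.0119 0.2897] [-0.     0.    -0.008]
```

View pics/w10.png

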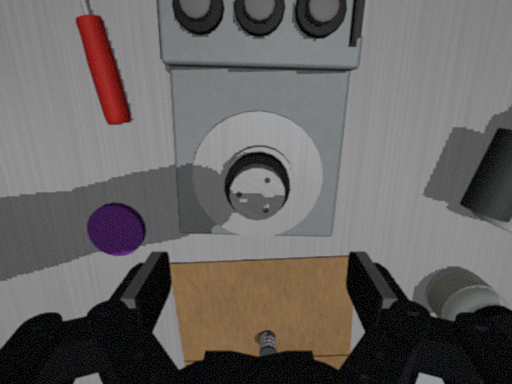

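The stack looks neat: cap (258,192) with dots over the discs, flange rim visible below, within the pan. Now HOLD.

drive_tool(
  moves=[
    [[0.1,0.01,0,0,0,0],[0.2,0.01,0,0,0,0],[0.3,0.01,0,0,0,0],[0.4,0.01,0,0,0,0],[0.474,0.01,0.05,0,0,0],[0.474,0.01,0.15,0,0,0],[0.474,0.01,0.25,0,0,0],[0.474,0.01,0.32,0,0,0],[0.474,0.01,0.35,0,0,0],[0.474,0.01,0.35,0,0,0],[0.474,0.01,0.35,0,0,0]],
  ],
  gripper=-1,
)

```text
time: 44.85
eef_pos: [538.5, 313.2, 106.3]
ee_rot: [-2.226, -2.216, 0.003]
wrist_force: [0.7, -0.4, 0.6]
grip_width: 0.3
gripper_force: 0.0
```

```bash
python3 go.py 539.5 314.5 88
```

```text
pos [538.5 313.2 106.3] move [0.0046 0.0035 0.0611] [-0.004  0.002 -0.008]
```

drive_tool(
  moves=[
    [[0.002,0,0.02,0,0,0],[0.002,0,0.035,0,0,0],[0.002,0,0.045,0,0,0],[0.002,0,0.055,0,0,0],[0.002,0,0.065,0,0,0],[0.002,0,0.07,0,0,0],[0.002,0,0.07,0,0,0],[0.002,0,0.07,0,0,0],[0.002,0,0.07,0,0,0]],
  ],
)

```text
time: 45.6
eef_pos: [540.3, 314.6, 89.9]
ee_rot: [2.225, 2.216, 0.005]
wrist_force: [-3.6, -2.8, 14.2]
grip_width: 0.0
gripper_force: 7.6
```

Run:
```python
from f import *
im=grab("wrist"); s=env.sense(); print(s["eef_pos"],s["wrist_force"])
cv2.imwrite("pics/c11.png",cv2.resize(im["color"][190:310,140:420,::-1],None,fx=2.8,fy=2.8,interpolation=cv2.INTER_CUBIC))
```

```text
[540.33673557 314.56714295  89.83537883] [-3.40010715 -2.92960373 14.85190643]
```

View pics/c11.png

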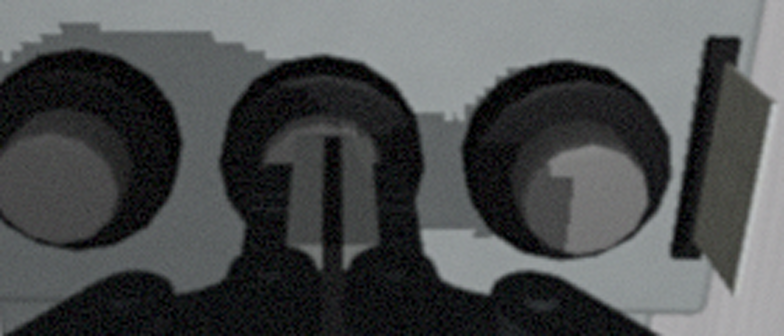

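HOLD at (325,150) is sunk just as ZERO was, and ZERO has sprung back up. Now PRINT, with paper slot to its right.

drive_tool(
  moves=[
    [[0,0,-0.05,0,0,0],[0,0,-0.1,0,0,0],[0,0.06,-0.1,0,0,0],[-0.005,0.12,-0.1,0,0,0],[-0.005,0.16,-0.1,0,0,0],[-0.005,0.16,-0.09,0,0,0],[-0.005,0.16,-0.07,0,0,0],[-0.005,0.16,-0.07,0,0,0]],
  ],
)

```text
time: 46.32
eef_pos: [585.2, 311.9, 105.3]
ee_rot: [-2.225, -2.216, 0.006]
wrist_force: [-1.1, 0.6, -0.6]
grip_width: 0.1
gripper_force: 0.0
```

```bash
python3 go.py 588 312.5 88
```

```text
pos [585.2 311.9 105.3] move [0.0023 0.0096 0.0577] [-0.007  0.003 -0.008]
```

drive_tool(
  moves=[
    [[0.001,0.005,0.02,0,0,0],[0.001,0.005,0.035,0,0,0],[0.001,0.005,0.045,0,0,0],[0.001,0.005,0.055,0,0,0],[0.001,0.005,0.065,0,0,0],[0.001,0.005,0.07,0,0,0],[0.001,0.005,0.07,0,0,0],[0.001,0.005,0.07,0,0,0],[0.001,0.005,0.07,0,0,0]],
  ],
)

```text
time: 47.07
eef_pos: [588.0, 312.8, 89.8]
ee_rot: [-2.226, -2.217, 0.0]
wrist_force: [-7.4, -2.1, 17.9]
grip_width: -0.5
gripper_force: 8.8
```

Run:
```python
from f import *
im=grab("wrist"); s=env.sense(); print(s["eef_pos"],s["wrist_force"])
cv2.imwrite("pics/c12.png",cv2.resize(im["color"][190:310,140:420,::-1],None,fx=2.8,fy=2.8,interpolation=cv2.INTER_CUBIC))
```

```text
[588.02836603 312.83353641  89.79254729] [-6.53754496 -3.26859193 16.5215001 ]
```

View pics/c12.png

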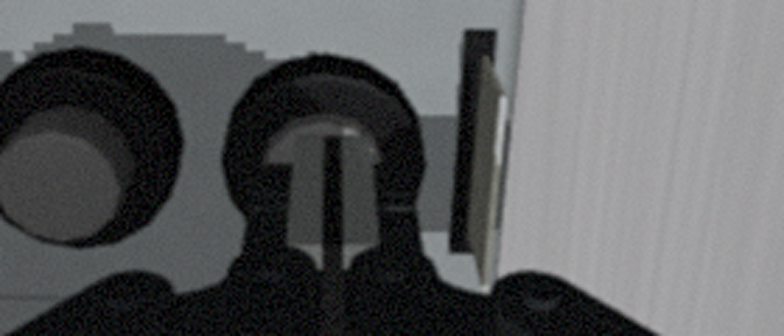

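PRINT at (325,150) is fully sunk, and its neighbour is up. Retreat upward and check the final state from above.

drive_tool(
  moves=[
    [[0,0,-0.05,0,0,0],[0,0,-0.15,0,0,0],[0,0,-0.28,0,0,0],[0,0,-0.4,0,0,0],[0,0,-0.4,0,0,0],[-0.12,-0.05,-0.4,0,0,0],[-0.22,-0.1,-0.4,0,0,0],[-0.22,-0.1,-0.4,0,0,0],[-0.22,-0.1,-0.4,0,0,0],[-0.22,-0.1,-0.4,0,0,0]],
  ],
)

```text
time: 47.95
eef_pos: [558.7, 247.1, 206.3]
ee_rot: [2.226, 2.216, 0.002]
wrist_force: [1.1, -0.5, 0.3]
grip_width: -0.3
gripper_force: 0.0
```

Run:
```python
from f import *
im=grab("wrist","w13.png"); s=env.sense(); print(s["eef_pos"],s["wrist_force"])
print(find("steel",103,(535,172),im=im,tol=15),find("black",87,(535,172),im=im,tol=15))
```

```text
[559.03563269 247.44880188 206.37387885] [ 0.46977659 -0.70553721  0.28310799]
[] []
```

View pics/w13.png

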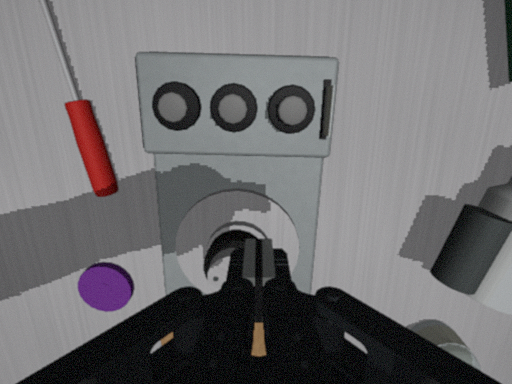

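All the keys at (175,106), (235,107) and (292,109) are up, and the pack at (235,260) still stands where it was built. Handing in.

```bash
python3 -c "
from rig import env
print(env.hand_in())"
```

```text
the job is handed in; nothing more can be done
None
```

The job is handed in, with no verdict returned: the nut is on the cardboard, ZERO was pressed with the pan empty, the pack (flange, three discs, cap) stands within about 4 mm of the pan centre by my measurements, and HOLD then PRINT were pressed.

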